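# Stand a damper upright in the tilting bench holder

### The job

Take the damper out of its wooden cradle and put its thick plain end into the cup of the leaning holder, then swing the cup up against its stop so that the damper stands upright, and press the damper down until it is fully home: the seat inside the cup is stiff and gives way before it bottoms. Do not ram or jam the damper in the cup, and leave the loose tools and parts on the bench where they are.

Things in the scene. Friction and masses are not known exactly. Their poses are not given: they have to be found in the camera images.
- damper: loose dark steel gas damper, 173 mm long, about 0.45 kg. Origin: centre of its foot (plain thick end); z runs along it from foot to top. From the foot: chamfer 25 to 32 mm dia. over 5 mm, tube 32 mm dia. to 115 mm, bright rod 14 mm dia. to 151 mm, black rubber top 32 mm dia. to 173 mm. Starts lying level in the cradle, foot towards the robot, axis 50 mm above the bench; it can turn about its axis
- damper_top (a point): centre of the damper's flat rubber top end, 173 mm from the foot along its axis (this point's z axis is the damper's axis)
- cradle: fixed wooden cradle: board 200 x 64 x 14 mm, origin under its centre, x along the damper. Two V saddles, 14 mm thick along x, 51 mm high, stand 67.5 mm either side of the origin; between them the damper's tube is free for the fingers. The damper's foot lies at x = -86.5 mm
- stand: fixed holder base: steel plate 120 x 110 x 12 mm with two red cheek plates (44 mm along x, 7 mm thick, centred 37 mm either side, 86 mm high). Origin under the plate's centre; the cup's hinge axis is parallel to its y axis, 70 mm above the origin
- cup_mouth (a point): centre of the open mouth of the holder cup, a steel tube of 48 mm outer and 35 mm inner diameter, 68 mm long, between the cheeks. z is the cup's axis, pointing out of the mouth; the hinge is on this axis 38 mm below the mouth. Fully home, the damper's foot is 56 mm below the mouth
- cup (a joint): lean of the cup in rad: 0 is upright against its stop, positive leans towards the stand's +x, away from the robot. Starts at 0.88 to 1.06. The hinge is stiff (about 0.9 N m) and stays where it is left, also with the damper in it
- seat (a joint): how far the rubber seat inside the cup is pushed down, in m: 0 at the start, its face 38 mm below the mouth; 0.018 fully down, face 56 mm below the mouth. Held by friction (about 11 N): it does not spring back, nor sink under the damper's weight
- screwdriver: loose screwdriver lying flat, leave alone
- wrench: loose open spanner lying flat, leave alone
- hammer: loose hammer lying flat, leave alone
- brush: loose brush lying flat, leave alone
- oil_filter: white oil filter canister, 76 diameter, 84 high, standing, origin under its centre, leave alone
- grease_can: metal can, 72 diameter, 100 high, standing, origin under its centre, leave alone
- bearing: steel bearing ring, 72 outer diameter, 18 high, lying flat, leave alone
Not all that is in view belongs to the job. What is shaped like the stand but green is not meant.

How it is judged:
By the outcome, as a careful person would: the job done as asked, in the order asked, and still so for the second after the job is handed in, with the robot touching nothing.
It also fails if it takes over 67 s, if anything falls off the work surface, if the arm or the gripper's body presses on something with over 40 N, if the wrist force passes 120 N, or if a joint passes its speed limit or range.

### The arm

A 6-joint arm with a two-finger parallel gripper is mounted at the origin on the work surface. World frame = base frame: x ahead of the robot, y to its left, z up, the work surface at z = 0. Lengths are in mm, angles in rad, forces in N, time in s.
With the tool pointing down it reaches from about 300 to 775 mm from the base axis. Payload 14.6 kg.
Tool frame: the origin (TCP) lies between the finger pads; the fingertips stand manip.nose_length ahead of it and the grasp point (between the pads) lies 11 mm behind it (manip.nose_length is the distance from the TCP to the fingertips, in mm); z points along the fingers, y is the line along which they close (so a half turn about z gives the same grasp; the last joint's range is limited). The gripper opens to 94 mm and grips with 3 to 60 N. Pads are 16 mm wide; open, the fingers measure 119 mm over their backs; the gripper's body (75 mm by 177 mm) begins 78 mm behind the grasp point.
Start: joints at [1.233, 0.3, 1.521, -0, 1.321, -0.067], TCP at [147.124, 529.947, 213.446] pointing down, gripper open.
Joint ranges: [-3.03, 3.03], [-0.79, 2.21], [0.23, 2.52], [-1.04, 4.18], [0, 3.07], [-2.55, 2.55]. Speed limits (rad/s): [2.22, 2.22, 2.57, 3.14, 3.14, 3.14].

### API

Orientations are given as [roll, pitch, yaw] about the fixed x, y, z axes, in that order (R = Rz(yaw) Ry(pitch) Rx(roll)).
In Python, from cell import manip, cams, job gives the robot as it stands.
- The arm moves only by the tool jog_arm, never from a script. Its argument "commands" is a list of rows, each an object of numbers: "dx", "dy", "dz": the shift along the tool's x, y, z each as a share of 40 mm, from -1 to 1; "ax", "ay", "az": the turn, a rotation vector about the tool's x, y, z each as a share of 10 degrees, from -1 to 1; "gripper": the closure, from 0 (fully open) to 1 (shut). A call has 1 to 10 rows; each row shifts and turns the commanded pose from where the row before left it, along the tool's axes as they then stand; what a row does not reach is not made up. A row lasts 1/8 s, in which the tool goes at most 62.5 mm and 10.7 degrees, less where a joint would pass 70% of its speed; a pose out of reach is approached as far as the arm can. A call with a number of a shift or a turn outside -1 to 1 is refused whole. A call with a gripper value outside its range is refused whole. The fingers move at their own pace and stop on an object; "squeeze" is the grip in N (left out, the last holds). Time passes only in rows, so rows that do not move let the fingers close. It gives the time, the measured TCP pose, the force, the opening and the grip force at its end, in the units of the state.
- manip.read_state(): the state, without advancing time (a new reading comes with each control period).
- cams.camera(name): name is "side" or "top"; returns a dict with "image" (400x640x3 uint8, red, green, blue), "fx", "fy", "cx", "cy" (pixels), "world_to_cam" (4x4, takes a point from world to camera coordinates). Camera axes: x right, y down, z forward; pixel columns grow to the right and rows downward; lengths in mm; the calibration is good to about 2 mm. A picture is of the moment at which its call begins. There is no depth.
- job.sign_off(): hands the job in; it is judged then, once.
The state is a dict: "clock": time; "joints": joint angles; "qd": joint speeds; "effort": joint torques, N m; "eef_pos": TCP position; "eef_rot": TCP orientation; "wrist_force": force on the tool from outside, world axes, zero at the start; "moment": the same for the moment, N m; "finger_gap": finger opening in mm; "finger_force": force on a finger pad.
Only numpy, scipy, OpenCV 4.12 (cv2) and the standard library are available. Lean on these libraries where they do the work, as an engineer would, in place of code of your own. Each camera call takes 0.05 s, during which the arm holds its last target. There are 200 camera calls.

## Working session

There is one attempt and no reset: what is moved stays moved. The work goes in short steps, Python scripts to look and compute and a tool call to move; the robot and the scene stay as the last step left them, time stands still between calls to the robot, and variables do not carry over. Pictures are saved under pics/ and viewed, at most 10 in all, crops included, and the job is handed in when it is done.

Besides the shell and the picture viewer there is one more tool, called by a JSON object that holds its "api" and its "payload", one argument or row to a line. jog_arm: Moves the arm, as the interface text tells. Shift numbers are shares of 40 mm and turn numbers shares of 10 degrees, none past 1 either way. Its arguments: {"type":"object","properties":{"commands":{"type":"array"},"squeeze":{"type":"number"}},"required":["commands"]}

```bash
mkdir -p pics; ls
python3 - <<'E'
from cell import manip,cams
import cv2
print(manip.nose_length, manip.read_state())
for n in("side","top"):
    c=cams.camera(n); cv2.imwrite(f"pics/{n}0.png",c["image"][:,:,::-1])
    print(n,c["fx"],c["fy"],c["cx"],c["cy"],c["world_to_cam"].round(4).tolist() if hasattr(c["world_to_cam"],'round') else c["world_to_cam"])
E
```

```text
pics
8.0 {'clock': 0.0, 'joints': array([ 1.23340890e+00,  3.00492353e-01,  1.52160739e+00, -8.68039819e-06,
        1.32069323e+00, -6.66044049e-02]), 'qd': array([ 8.81884875e-04,  3.74078445e-04, -5.90890810e-04,  2.93723560e-05,
        1.33659934e-03, -2.31019440e-04]), 'effort': array([ 2.68222779e-03, -5.31811595e+01, -3.52730584e+01,  7.09373178e-02,
        2.44394486e-02, -8.52377752e-05]), 'eef_pos': array([147.03723893, 529.70790599, 212.8635371 ]), 'eef_rot': array([-3.14039444e+00, -7.14983566e-05,  2.87081174e+00]), 'wrist_force': array([ 1.09237465, -0.23746412, -0.51357197]), 'moment': array([0.01296099, 0.03736879, 0.01632176]), 'finger_force': 0.0, 'finger_gap': 93.85160040670723}
side 421.1004899203809 421.1004899203809 320.66749324359205 202.07748967589214 [[0.9966, -0.0823, 0.0065, -529.5125], [-0.0342, -0.4836, -0.8746, 96.4806], [0.0751, 0.8714, -0.4847, 1366.2359], [0.0, 0.0, 0.0, 1.0]]
top 457.1899959596495 457.1899959596495 324.22721407453065 194.45028357308573 [[0.0087, -1.0, 0.0028, -33.3155], [-0.9943, -0.0089, -0.1059, 538.0799], [0.1059, -0.0019, -0.9944, 1518.6508], [0.0, 0.0, 0.0, 1.0]]
```

View pics/side0.png

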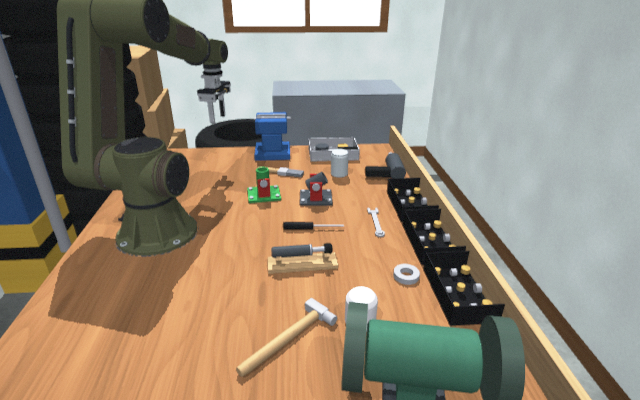

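View pics/top0.png

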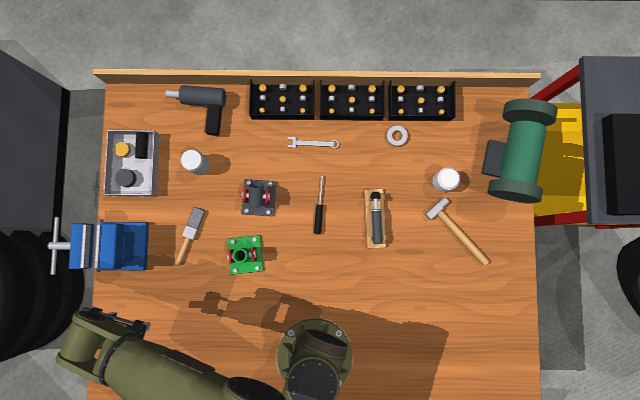

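The overview shows the cradle with the damper at about (375,217) in the top view and (303,253) in the side view. The red stand is at (259,197) in the top view and (316,192) in the side view. The green decoy is nearer the robot. Next I'll take enlarged crops.

Run:
```python
import cv2,numpy as np
def crop(f,x,y,w,h,s):
    im=cv2.imread(f)[y:y+h,x:x+w]; im=cv2.resize(im,None,fx=s,fy=s,interpolation=cv2.INTER_CUBIC)
    for i in range(0,w,10):
        cv2.putText(im,str(x+i),(i*s,8),0,.3,(0,255,255),1); cv2.line(im,(i*s,10),(i*s,h*s),(0,255,255) ,1) if 0 else cv2.line(im,(i*s,10),(i*s,16),(0,255,255),1)
    for j in range(0,h,10): cv2.putText(im,str(y+j),(0,j*s+4),0,.3,(0,255,255),1); cv2.line(im,(20,j*s),(26,j*s),(0,255,255),1)
    return im
a=crop("pics/top0.png",235,175,50,45,8);b=crop("pics/top0.png",355,180,40,75,8)
c=np.zeros((600,720,3),np.uint8);c[:360,:400]=a;c[:600,400:720]=b;cv2.imwrite("pics/ctop.png",c)
a=crop("pics/side0.png",290,165,50,45,8);b=crop("pics/side0.png",260,235,85,40,8)
c=np.zeros((600,700,3),np.uint8);c=np.zeros((690,700,3),np.uint8);c[:360,:400]=a;c[365:685,:680]=b
cv2.imwrite("pics/cside.png",cv2.resize(c,None,fx=.865,fy=.865))
```

```text
(no output)
```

View pics/ctop.png

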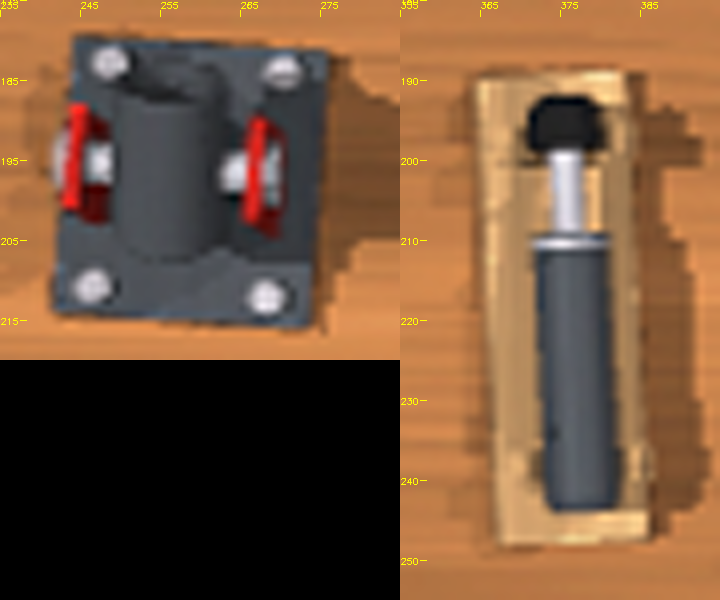

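View pics/cside.png

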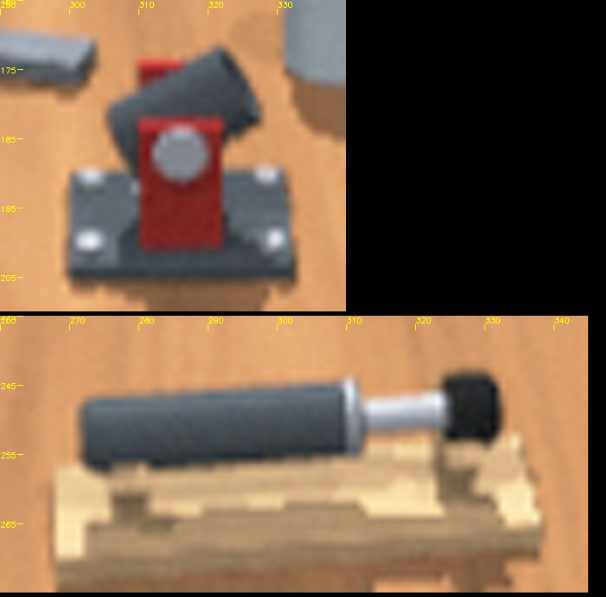

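The crops give these pixel positions:
- **Top view:** plate corners at (244.4,179.6), (276,181.5), (274.4,215.9) and (241.5,214.8). The damper's foot edge is at (377.5,243.8) and its top at (375.4,191.9).
- **Side view:** cup mouth centre at (324.8,177.3), hinge disc at (316,187.1), foot at (272.3,252.6) and top at (332,247.9).

```bash
cat > h.py <<'E'
import numpy as np
from scipy.spatial.transform import Rotation as R
from scipy.optimize import least_squares
K={"side":(421.1004899,320.6674932,202.0774897),"top":(457.18999596,324.22721407,194.45028357)}
import os,pickle
def W():
    if not os.path.exists("w.pkl"):
        from cell import cams
        pickle.dump({n:np.array(cams.camera(n)["world_to_cam"]) for n in K},open("w.pkl","wb"))
    return pickle.load(open("w.pkl","rb"))
Ws=W()
def proj(n,p):
    q=Ws[n][:3,:3]@np.asarray(p,float)+Ws[n][:3,3]; f,cx,cy=K[n]; return np.array([f*q[0]/q[2]+cx,f*q[1]/q[2]+cy])
def onz(n,u,z):
    f,cx,cy=K[n]; Rm=Ws[n][:3,:3]; c=-Rm.T@Ws[n][:3,3]; d=Rm.T@np.array([(u[0]-cx)/f,(u[1]-cy)/f,1]); return c+d*(z-c[2])/d[2]
def tri(us,ut):
    return least_squares(lambda p:np.r_[proj("side",p)-us,proj("top",p)-ut],[500,0,50]).x
E
python3 - <<'E'
from h import *
t=lambda l:[(235+a/8,175+b/8) for a,b in l]; s=lambda l:[(290+a/6.92,165+b/6.92) for a,b in l]
d=lambda l:[(355+(a-400)/8,180+b/8) for a,b in l]; e=lambda l:[(260+a/6.92,235+(b-316)/6.92) for a,b in l]
T=t([(75,37),(328,52),(315,327),(52,318)])
P=np.array([onz("top",u,12) for u in T]);print("plate",P.round(1).tolist(),P.mean(0))
print("sizes",np.linalg.norm(P-np.roll(P,1,0),axis=1)) 
S=s([(68,275),(296,280),(290,170),(75,172)])
print("side plate",[onz("side",u,z).round(1).tolist() for u,z in zip(S,(0,0,12,12))])
C=d([(475,80),(628,72),(650,535),(498,547)]);P=np.array([onz("top",u,14) for u in C]);print("cradle",P.round(1).tolist(),P.mean(0),np.linalg.norm(P-np.roll(P,1,0),axis=1))
f=d([(580,508)])[0];r=d([(566,97)])[0]
print("foot/top onz50",onz("top",f,50),onz("top",r,50))
F=e([(85,435)])[0];Q=e([(497,405)])[0]
print("tri",tri(F,f),tri(Q,r), "side z50",onz("side",F,50),onz("side",Q,50))
print("hinge side near(z70)",onz("side",s([(180,153)])[0],70))
# cup outline: top view side edges, mouth rim
print("hinge top",onz("top",t([(163,172)])[0],70))
m=s([(241,85)])[0];print("mouth side",m)
def fit(v):
    return 0
E
```

```text
plate [[588.8, 245.8, 12.0], [583.3, 137.2, 12.0], [465.3, 140.4, 12.0], [468.1, 252.3, 12.0]] [526.3877806  193.92820483  12.        ]
sizes [120.86321737 108.73792022 118.06678175 111.95002007]
side plate [[467.5, 146.4, 0.0], [586.3, 132.6, -0.0], [593.7, 234.7, 12.0], [475.2, 240.5, 12.0]]
cradle [[556.5, -165.8, 14.0], [560.5, -231.3, 14.0], [363.8, -239.6, 14.0], [358.2, -175.4, 14.0]] [ 459.72728328 -203.0013267    14.        ] [198.48708295  65.58739578 196.87980948  64.4178862 ]
foot/top onz50 [ 374.84538568 -205.77101229   50.        ] [ 545.42815814 -200.5520976    50.        ]
tri [ 375.84171692 -206.05702349   47.27096278] [ 546.0975661  -200.62998613   49.58197431] side z50 [ 376.77149962 -209.85378418   50.        ] [ 546.48902758 -201.15930388   50.        ]
hinge side near(z70) [526.28106137 145.82373326  70.        ]
hinge top [525.1318728  197.98479805  70.        ]
mouth side (324.8265895953757, 177.28323699421966)
```

```bash
cat >> h.py <<'E'
def state():
    from cell import manip
    s=manip.read_state(); return s,np.array(s["eef_pos"]),R.from_euler("xyz",s["eef_rot"])
def tool(yaw,p,flip=1):
    "yaw of damper axis, angle p (deg) of tool z outward from down; tool x towards robot"
    y,p=np.radians([yaw,p]); h=np.array([np.cos(y),np.sin(y),0]); z=np.array([0,0,1.])
    tz=np.sin(p)*h-np.cos(p)*z; ty=np.cross(z,h); tx=np.cross(ty,tz)
    return R.from_matrix(np.c_[tx,ty,tz])
def plan(G,Rt,back=11):
    "grasp point G, tool rot Rt -> shift (before turning) and turn, in row units"
    s,p,Rc=state(); T=np.asarray(G)+back*Rt.as_matrix()[:,2]
    print("t %.2f pos"%s["clock"],p.round(1),"rpy",Rc.as_euler("xyz",degrees=True).round(1),"F",np.round(s["wrist_force"],1),"gap %.1f ff %.1f"%(s["finger_gap"],s["finger_force"]),"q",np.round(s["joints"],2))
    print(" target TCP",T.round(1),"shift first:",(Rc.inv().apply(T-p)/40).round(3),"turn",((Rc.inv()*Rt).as_rotvec(degrees=True)/10).round(3)," shift after turn:",(Rt.inv().apply(T-p)/40).round(3))
E
python3 - <<'E'
from h import *
plan([469,-202.3,150],tool(2.3,-35))
H=np.array([526.4,194,70]);m=(324.83,177.28);
for psi in(-2.5,):
  for th in np.arange(.84,1.1,.04):
    u=np.array([np.sin(th)*np.cos(np.radians(psi)),np.sin(th)*np.sin(np.radians(psi)),np.cos(th)])
    print(round(th,2),proj("side",H+38*u),proj("top",H+38*u),"bot",proj("side",H-30*u),proj("top",H-30*u))
E
```

```text
t 0.20 pos [147.1 529.8 213.1] rpy [-180.    -0.   164.5] F [-0.1 -0.6 -0.3] gap 94.2 ff 0.0 q [ 1.23  0.3   1.52  0.    1.32 -0.07]
 target TCP [ 462.7 -202.6  141. ] shift first: [-12.501 -15.529   1.814] turn [ 0.54   3.47  -1.727]  shift after turn: [ -6.891 -18.611  -2.623]
0.84 [322.87547659 174.78707662] [256.05994466 186.65703266] bot [309.01889632 186.10841223] [257.00767155 203.40865692]
0.88 [323.14523635 175.0713452 ] [256.13237779 186.39772425] bot [308.80434672 185.89018353] [256.95251364 203.61919459]
0.92 [323.40180815 175.36517822] [256.20543837 186.15463028] bot [308.59966533 185.66427633] [256.89671819 203.8181467 ]
0.96 [323.64478927 175.6680849 ] [256.27900327 185.92811311] bot [308.4051838 185.4310393] [256.84037045 204.00518156]
1.0 [323.87380055 175.97956057] [256.3529491  185.71850458] bot [308.22121859 185.19083316] [256.78355684 204.17998407]
1.04 [324.0884869  176.29908761] [256.42715247 185.52610571] bot [308.0480704  184.94403019] [256.72636486 204.34225635]
1.08 [324.28851783 176.62613639] [256.50149022 185.35118649] bot [307.88602368 184.69101366] [256.66888296 204.4917183 ]
```

{"api": "jog_arm", "payload": {
  "commands": [
    {"dx": -0.62, "dy": -0.78},
    {"dx": -0.62, "dy": -0.78},
    {"dx": -0.62, "dy": -0.78},
    {"dx": -0.62, "dy": -0.78},
    {"dx": -0.62, "dy": -0.78},
    {"dx": -0.62, "dy": -0.78},
    {"dx": -0.62, "dy": -0.78},
    {"dx": -0.62, "dy": -0.78},
    {"dx": -0.62, "dy": -0.78},
    {"dx": -0.62, "dy": -0.78}
  ]
}}

```text
schema error: expected keys dx, dy, dz, ax, ay, az, gripper
```

{"api": "jog_arm", "payload": {
  "commands": [
    {"dx": -0.62, "dy": -0.78},
    {"dx": -0.62, "dy": -0.78},
    {"dx": -0.62, "dy": -0.78},
    {"dx": -0.62, "dy": -0.78},
    {"dx": -0.62, "dy": -0.78},
    {"dx": -0.62, "dy": -0.78},
    {"dx": -0.62, "dy": -0.78},
    {"dx": -0.62, "dy": -0.78},
    {"az": -0.86},
    {"az": -0.86}
  ]
}}

```text
schema error: expected keys dx, dy, dz, ax, ay, az, gripper
```

{"api": "jog_arm", "payload": {
  "commands": [
    {"ay": 0.9},
    {"ay": 0.9},
    {"ay": 0.9},
    {"ay": 0.8},
    {}
  ]
}}

```text
schema error: expected keys dx, dy, dz, ax, ay, az, gripper
```

Run:
```python
from h import *
plan([469,-202.3,150],tool(2.3,-35))
```

```text
t 0.20 pos [147.1 529.8 213.1] rpy [-180.    -0.   164.5] F [-0.1 -0.6 -0.3] gap 94.2 ff 0.0 q [ 1.23  0.3   1.52  0.    1.32 -0.07]
 target TCP [ 462.7 -202.6  141. ] shift first: [-12.501 -15.529   1.814] turn [ 0.54   3.47  -1.727]  shift after turn: [ -6.891 -18.611  -2.623]
```

All keys are required in each row.

{"api": "jog_arm", "payload": {
  "commands": [
    {"dx": -0.62, "dy": -0.78, "dz": 0, "ax": 0, "ay": 0, "az": 0, "gripper": 0},
    {"dx": -0.62, "dy": -0.78, "dz": 0, "ax": 0, "ay": 0, "az": 0, "gripper": 0},
    {"dx": -0.62, "dy": -0.78, "dz": 0, "ax": 0, "ay": 0, "az": 0, "gripper": 0},
    {"dx": -0.62, "dy": -0.78, "dz": 0, "ax": 0, "ay": 0, "az": 0, "gripper": 0},
    {"dx": -0.62, "dy": -0.78, "dz": 0, "ax": 0, "ay": 0, "az": 0, "gripper": 0},
    {"dx": -0.62, "dy": -0.78, "dz": 0, "ax": 0, "ay": 0, "az": 0, "gripper": 0},
    {"dx": -0.62, "dy": -0.78, "dz": 0, "ax": 0, "ay": 0, "az": 0, "gripper": 0},
    {"dx": -0.62, "dy": -0.78, "dz": 0, "ax": 0, "ay": 0, "az": 0, "gripper": 0},
    {"dx": -0.62, "dy": -0.78, "dz": 0, "ax": 0, "ay": 0, "az": 0, "gripper": 0},
    {"dx": -0.62, "dy": -0.78, "dz": 0, "ax": 0, "ay": 0, "az": 0, "gripper": 0}
  ]
}}

```text
clock: 1.45
eef_pos: [302.9, 161.8, 213.5]
eef_rot: [3.141, 0.0, 2.871]
wrist_force: [0.6, -0.0, -0.4]
finger_gap: 93.7
finger_force: 0.0
```

{"api": "jog_arm", "payload": {
  "commands": [
    {"dx": -0.62, "dy": -0.78, "dz": 0, "ax": 0, "ay": 0, "az": 0, "gripper": 0},
    {"dx": -0.62, "dy": -0.78, "dz": 0, "ax": 0, "ay": 0, "az": 0, "gripper": 0},
    {"dx": -0.62, "dy": -0.78, "dz": 0, "ax": 0, "ay": 0, "az": 0, "gripper": 0},
    {"dx": -0.62, "dy": -0.78, "dz": 0, "ax": 0, "ay": 0, "az": 0, "gripper": 0},
    {"dx": -0.62, "dy": -0.78, "dz": 0, "ax": 0, "ay": 0, "az": 0, "gripper": 0},
    {"dx": -0.62, "dy": -0.78, "dz": 0, "ax": 0, "ay": 0, "az": 0, "gripper": 0},
    {"dx": -0.62, "dy": -0.78, "dz": 0, "ax": 0, "ay": 0, "az": 0, "gripper": 0},
    {"dx": -0.62, "dy": -0.78, "dz": 0, "ax": 0, "ay": 0, "az": 0, "gripper": 0},
    {"dx": 0, "dy": 0, "dz": 0, "ax": 0, "ay": 0, "az": -0.86, "gripper": 0},
    {"dx": 0, "dy": 0, "dz": 0, "ax": 0, "ay": 0, "az": -0.86, "gripper": 0}
  ]
}}

```text
clock: 2.7
eef_pos: [427.0, -131.0, 213.2]
eef_rot: [3.141, -0.001, -3.108]
wrist_force: [-0.1, -0.4, 0.5]
finger_gap: 94.2
finger_force: 0.0
```

{"api": "jog_arm", "payload": {
  "commands": [
    {"dx": 0, "dy": 0, "dz": 0, "ax": 0, "ay": 0.9, "az": 0, "gripper": 0},
    {"dx": 0, "dy": 0, "dz": 0, "ax": 0, "ay": 0.9, "az": 0, "gripper": 0},
    {"dx": 0, "dy": 0, "dz": 0, "ax": 0, "ay": 0.9, "az": 0, "gripper": 0},
    {"dx": 0, "dy": 0, "dz": 0, "ax": 0, "ay": 0.8, "az": 0, "gripper": 0},
    {"dx": 0, "dy": 0, "dz": 0, "ax": 0, "ay": 0, "az": 0, "gripper": 0}
  ]
}}

```text
clock: 3.32
eef_pos: [427.3, -130.4, 211.8]
eef_rot: [3.14, -0.614, -3.111]
wrist_force: [-0.5, -0.4, 0.1]
finger_gap: 94.1
finger_force: 0.0
```

Run:
```python
from h import *
plan([469,-202.3,150],tool(2.3,-35))
```

```text
t 3.33 pos [ 427.3 -130.4  211.8] rpy [ 179.9  -35.2 -178.2] F [-0.5 -0.4  0.1] gap 94.1 ff 0.0 q [-0.28  0.44  1.45 -0.18  1.84 -1.87]
 target TCP [ 462.7 -202.6  141. ] shift first: [-1.696 -1.832  0.969] turn [ 0.038 -0.016 -0.044]  shift after turn: [-1.68  -1.839  0.986]
```

{"api": "jog_arm", "payload": {
  "commands": [
    {"dx": -0.84, "dy": -0.92, "dz": 0.49, "ax": 0, "ay": 0, "az": 0, "gripper": 0},
    {"dx": -0.84, "dy": -0.93, "dz": 0.49, "ax": 0.04, "ay": 0, "az": -0.04, "gripper": 0},
    {"dx": -0.36, "dy": 0, "dz": 0.51, "ax": 0, "ay": 0, "az": 0, "gripper": 0},
    {"dx": -0.36, "dy": 0, "dz": 0.51, "ax": 0, "ay": 0, "az": 0, "gripper": 0.3},
    {"dx": 0, "dy": 0, "dz": 0, "ax": 0, "ay": 0, "az": 0, "gripper": 0.3}
  ]
}}

```text
clock: 3.95
eef_pos: [461.3, -203.6, 92.3]
eef_rot: [-3.14, -0.61, -3.103]
wrist_force: [-0.2, 1.1, 0.7]
finger_gap: 77.6
finger_force: 0.0
```

Run:
```python
from h import *
from cell import cams
import cv2
plan([469,-202.7,50],tool(2.3,-35))
a=cams.camera("top")["image"][170:260,340:410,::-1];b=cams.camera("side")["image"][185:285,250:370,::-1]
a=cv2.resize(a,None,fx=5,fy=5,interpolation=2);b=cv2.resize(b,None,fx=3.6,fy=3.6,interpolation=2)
c=np.zeros((450,350+b.shape[1],3),np.uint8);c[:,:350]=a;c[:b.shape[0],350:]=b;cv2.imwrite("pics/g.png",c)
```

```text
t 3.95 pos [ 461.3 -203.6   92.3] rpy [-179.9  -35.  -177.8] F [-0.2  1.1  0.7] gap 77.6 ff 0.0 q [-0.37  0.67  1.38 -0.23  1.65 -1.93]
 target TCP [ 462.7 -203.    41. ] shift first: [-0.765  0.016  1.03 ] turn [ 0.     0.002 -0.01 ]  shift after turn: [-0.766  0.015  1.03 ]
```

View pics/g.png

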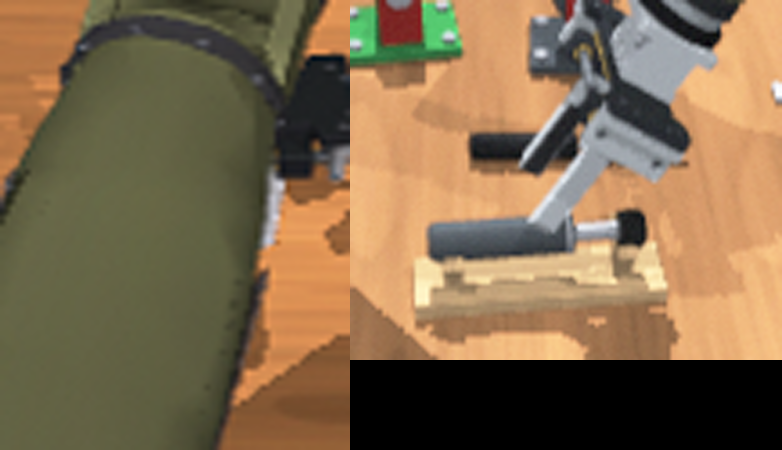

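The side view shows the open fingers tilted above the tube near its rod end, at about (545,220) in the crop. The arm blocks the top view. I'll descend and close.

{"api": "jog_arm", "payload": {
  "commands": [
    {"dx": -0.38, "dy": 0.01, "dz": 0.51, "ax": 0, "ay": 0, "az": 0, "gripper": 0.3},
    {"dx": -0.38, "dy": 0, "dz": 0.52, "ax": 0, "ay": 0, "az": 0, "gripper": 0.3},
    {"dx": 0, "dy": 0, "dz": 0, "ax": 0, "ay": 0, "az": 0, "gripper": 0.55},
    {"dx": 0, "dy": 0, "dz": 0, "ax": 0, "ay": 0, "az": 0, "gripper": 1},
    {"dx": 0, "dy": 0, "dz": 0, "ax": 0, "ay": 0, "az": 0, "gripper": 1},
    {"dx": 0, "dy": 0, "dz": 0, "ax": 0, "ay": 0, "az": 0, "gripper": 1},
    {"dx": 0, "dy": 0, "dz": 0, "ax": 0, "ay": 0, "az": 0, "gripper": 1},
    {"dx": 0, "dy": 0, "dz": 0, "ax": 0, "ay": 0, "az": 0, "gripper": 1}
  ],
  "squeeze": 40
}}

```text
clock: 5.05
eef_pos: [463.6, -201.6, 42.7]
eef_rot: [3.14, -0.61, -3.102]
wrist_force: [0.3, 14.2, 7.2]
finger_gap: 31.7
finger_force: 40.0
```

Run:
```python
from h import *
plan([469,-202.7,50],tool(2.3,-35))
```

```text
t 5.05 pos [ 463.6 -201.6   42.7] rpy [ 179.9  -35.  -177.7] F [ 0.3 14.2  7.2] gap 31.7 ff 40.0 q [-0.37  0.75  1.39 -0.23  1.58 -1.91]
 target TCP [ 462.7 -203.    41. ] shift first: [-0.005 -0.034  0.049] turn [ 0.009  0.003 -0.003]  shift after turn: [-0.005 -0.034  0.049]
```

{"api": "jog_arm", "payload": {
  "commands": [
    {"dx": 0.22, "dy": 0, "dz": -0.31, "ax": 0, "ay": 0, "az": 0, "gripper": 1},
    {"dx": 0.43, "dy": 0, "dz": -0.61, "ax": 0, "ay": 0, "az": 0, "gripper": 1},
    {"dx": 0.55, "dy": 0, "dz": -0.78, "ax": 0, "ay": 0, "az": 0, "gripper": 1},
    {"dx": 0.55, "dy": 0, "dz": -0.78, "ax": 0, "ay": 0, "az": 0, "gripper": 1},
    {"dx": 0.4, "dy": 0, "dz": -0.6, "ax": 0, "ay": -0.5, "az": 0, "gripper": 1},
    {"dx": 0, "dy": 0, "dz": 0, "ax": 0, "ay": -0.9, "az": 0, "gripper": 1},
    {"dx": 0, "dy": 0, "dz": 0, "ax": 0, "ay": -0.9, "az": 0, "gripper": 1},
    {"dx": 0, "dy": 0, "dz": 0, "ax": 0, "ay": -0.9, "az": 0, "gripper": 1},
    {"dx": 0, "dy": 0, "dz": 0, "ax": 0, "ay": 0, "az": 0, "gripper": 1}
  ]
}}

```text
clock: 6.18
eef_pos: [462.3, -203.4, 193.3]
eef_rot: [-3.139, -0.051, -3.104]
wrist_force: [0.0, -0.3, -4.7]
finger_gap: 31.1
finger_force: 40.0
```

Run:
```python
from h import *
th=1.02;psi=np.radians(-2.5);u=np.array([np.sin(th)*np.cos(psi),np.sin(th)*np.sin(psi),np.cos(th)])
plan(np.array([526.4,194,70])+174*u,tool(-2.5,-35+90-np.degrees(th)))
```

```text
t 6.17 pos [ 462.3 -203.4  193.3] rpy [-179.8   -2.9 -177.8] F [ 0.  -0.3 -4.7] gap 31.1 ff 40.0 q [-0.47  0.24  1.64 -0.03  1.3  -2.07]
 target TCP [673.9 187.6 150.1] shift first: [-5.703  9.57   0.764] turn [-0.042  0.052  0.465]  shift after turn: [-4.915  9.996  0.787]
```

{"api": "jog_arm", "payload": {
  "commands": [
    {"dx": -0.5, "dy": 0.8, "dz": 0, "ax": 0, "ay": 0, "az": 0, "gripper": 1},
    {"dx": -0.57, "dy": 0.97, "dz": 0, "ax": 0, "ay": 0, "az": 0, "gripper": 1},
    {"dx": -0.57, "dy": 0.97, "dz": 0, "ax": 0, "ay": 0, "az": 0, "gripper": 1},
    {"dx": -0.57, "dy": 0.97, "dz": 0, "ax": 0, "ay": 0, "az": 0, "gripper": 1},
    {"dx": -0.57, "dy": 0.97, "dz": 0, "ax": 0, "ay": 0, "az": 0, "gripper": 1},
    {"dx": -0.57, "dy": 0.97, "dz": 0, "ax": 0, "ay": 0, "az": 0, "gripper": 1},
    {"dx": -0.57, "dy": 0.97, "dz": 0, "ax": 0, "ay": 0, "az": 0, "gripper": 1},
    {"dx": -0.57, "dy": 0.97, "dz": 0, "ax": 0, "ay": 0, "az": 0, "gripper": 1},
    {"dx": -0.57, "dy": 0.97, "dz": 0, "ax": 0, "ay": 0, "az": 0, "gripper": 1},
    {"dx": -0.57, "dy": 0.97, "dz": 0, "ax": 0, "ay": 0, "az": 0, "gripper": 1}
  ]
}}

```text
clock: 7.42
eef_pos: [673.5, 188.1, 178.8]
eef_rot: [-3.137, -0.056, -3.102]
wrist_force: [0.0, -1.0, -4.0]
finger_gap: 31.3
finger_force: 40.0
```

{"api": "jog_arm", "payload": {
  "commands": [
    {"dx": -0.1, "dy": 0, "dz": 0, "ax": -0.04, "ay": 0.05, "az": 0.46, "gripper": 1},
    {"dx": 0, "dy": 0, "dz": 0, "ax": 0, "ay": 0, "az": 0, "gripper": 1},
    {"dx": 0, "dy": 0, "dz": 0, "ax": 0, "ay": 0, "az": 0, "gripper": 1}
  ]
}}

```text
clock: 7.8
eef_pos: [677.0, 186.4, 179.0]
eef_rot: [-3.141, -0.062, 3.102]
wrist_force: [-0.0, -0.1, -4.3]
finger_gap: 31.1
finger_force: 40.0
```

Run:
```python
from h import *
from cell import cams
import cv2
th=1.02;psi=np.radians(-2.5);u=np.array([np.sin(th)*np.cos(psi),np.sin(th)*np.sin(psi),np.cos(th)])
plan(np.array([526.4,194,70])+174*u,tool(-2.5,-35+90-np.degrees(th)))
a=cams.camera("top")["image"][:,:,::-1];b=cams.camera("side")["image"][:,:,::-1]
cv2.imwrite("pics/t1.png",a);cv2.imwrite("pics/s1.png",b)
b=cv2.resize(b[125:210,285:365],None,fx=6,fy=6,interpolation=2);a=cv2.resize(a[140:225,225:285],None,fx=5,fy=5,interpolation=2)
c=np.zeros((510,780,3),np.uint8);c[:,:480]=b;c[:425,480:]=a;cv2.imwrite("pics/i.png",c)
```

```text
t 7.80 pos [677.  186.4 179. ] rpy [-180.    -3.6  177.7] F [-0.  -0.1 -4.3] gap 31.1 ff 40.0 q [ 0.21  0.72  0.99  0.02  1.5  -1.32]
 target TCP [673.9 187.6 150.1] shift first: [0.034 0.025 0.726] turn [-0.004 -0.013  0.02 ]  shift after turn: [0.036 0.024 0.726]
```

View pics/i.png

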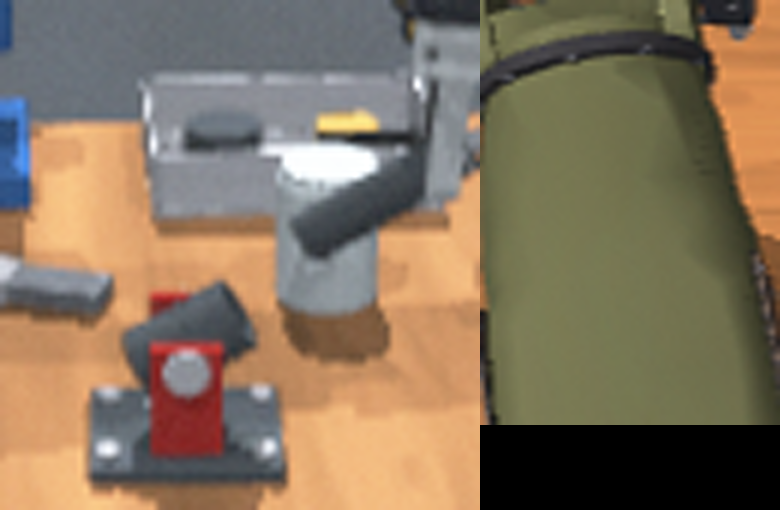

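The side crop shows the held damper at (292–420,147–258) nearly parallel to the cup. The foot-edge centre is at about (307,232) and the cup mouth centre at about (237,311). The top view is blocked. Next I'll compare this with the predictions.

```bash
cat >> h.py <<'E'
def damper(s0=96,d0=-35):
    s,p,Rc=state(); M=Rc.as_matrix(); G=p-11*M[:,2]
    d=np.radians(-d0); a=-np.cos(d)*M[:,0]-np.sin(d)*M[:,2]*(1)
    return G,a,G-s0*a
E
python3 - <<'E'
from h import *
G,a,f=damper();print("G",G,"a",a,"foot",f)
pf=proj("side",f);pt=proj("side",f+90*a);print("foot px",pf,"meas",(336.2,163.7),"slope",(pt-pf)[1]/(pt-pf)[0],"meas -.488..-.51")
for n in (16,):
    # silhouette edges
    c=-Ws["side"][:3,:3].T@Ws["side"][:3,3]; v=np.cross(a,c-f);v/=np.linalg.norm(v)
    for sg in(1,-1):
        e0,e1=proj("side",f+5*a+sg*16*v),proj("side",f+75*a+sg*16*v);print("damper edge",(e0-[285,125])*6,(e1-[285,125])*6,(e1-e0)[1]/(e1-e0)[0])
H=np.array([526.4,194,70]);print("disc px",proj("side",H-[0,44,0]),proj("side",H-[0,40.5,0]),"meas",285+186/6,125+373/6)
psi=np.radians(-2.5)
for th in(.92,.96,1.0,1.04):
    u=np.array([np.sin(th)*np.cos(psi),np.sin(th)*np.sin(psi),np.cos(th)]);v=np.cross(u,c-H);v/=np.linalg.norm(v)
    r=[]
    for sg in(1,-1):
        e0,e1=proj("side",H-30*u+sg*24*v),proj("side",H+38*u+sg*24*v);r+=[((e0-[285,125])*6).round(0),((e1-[285,125])*6).round(0),((e1-e0)[1]/(e1-e0)[0]).round(3)]
    print(th,r,(proj("side",H+38*u)-[285,125])*6)
# plate centre top face in side
print([(proj("side",H*[1,1,0]+[x,y,12])-[285,125])*6 for x,y in((-60,-55),(60,-55),(60,55),(-60,55))])
E
```

```text
G [677.7640028  186.31358395 190.42080217] a [ 0.85206224 -0.0349165   0.52227462] foot [595.96602758 189.66556784 140.28243908]
foot px [334.54963706 163.45526714] meas (336.2, 163.7) slope -0.5671238125508857 meas -.488..-.51
damper edge [317.66378504 250.05812589] [420.07628265 192.29549533] -0.5640193522224433
damper edge [291.3754849  203.17217196] [393.65627341 144.84750432] -0.5702406922596616
disc px [315.95977509 186.57905513] [315.88876098 186.13708839] meas 316.0 187.16666666666666
0.92 [array([164., 396.]), array([253., 335.]), np.float64(-0.689), array([119., 332.]), array([208., 270.]), np.float64(-0.702)] [230.41084889 302.19106932]
0.96 [array([162., 396.]), array([253., 337.]), np.float64(-0.635), array([119., 330.]), array([211., 271.]), np.float64(-0.646)] [231.86873564 304.00850937]
1.0 [array([159., 395.]), array([253., 340.]), np.float64(-0.584), array([119., 327.]), array([213., 272.]), np.float64(-0.593)] [233.24280329 305.87736339]
1.04 [array([157., 394.]), array([253., 343.]), np.float64(-0.535), array([120., 325.]), array([216., 273.]), np.float64(-0.543)] [234.53092138 307.79452564]
[array([ 87.2830813 , 467.13236408]), array([286.09124284, 460.30057699]), array([267.7252111 , 377.54305566]), array([ 80.63334487, 383.50612682])]
```

Run:
```python
import cv2,numpy as np
im=cv2.cvtColor(cv2.imread("pics/s1.png"),cv2.COLOR_BGR2GRAY).astype(float)
def edge(cols,y0,sl,x0,sg,w=4):
    P=[]
    for x in cols:
        yc=y0+sl*(x-x0); ys=np.arange(int(round(yc))-w,int(round(yc))+w+1); g=np.clip(sg*np.gradient(im[ys,x]),0,None)
        k=g.argmax(); q=slice(max(k-2,0),k+3); P.append((x,(g[q]*ys[q]).sum()/g[q].sum()))
    P=np.array(P); c=np.polyfit(P[:,0],P[:,1],1); r=P[:,1]-np.polyval(c,P[:,0]); k=abs(r)<.6; c=np.polyfit(P[k,0],P[k,1],1)
    print("slope %.3f y@%d=%.2f n=%d rms %.2f"%(c[0],x0,np.polyval(c,x0),k.sum(),r[k].std()),P[:,1].round(1))
edge(range(336,354),125+207/6,-.5,285+292/6,-1)  # damper top
edge(range(341,355),125+258/6,-.5,285+322/6,1)  # damper bottom
edge(range(307,322),125+335/6,-.53,285+124/6,-1) # cup top
edge(range(322,327),125+350/6,-.6,285+225/6,1)
```

```text
slope -0.495 y@333=159.32 n=4 rms 0.15 [154.5 157.9 155.  156.8 156.1 155.5 155.3 154.9 154.7 154.2 153.8 153.3
 153.1 152.3 151.8 151.1 146.3 146.4]
slope -0.267 y@338=166.03 n=8 rms 0.31 [166.3 165.6 165.  164.6 164.  163.7 162.8 162.7 162.5 162.3 162.4 162.6
 162.6 163.2]
slope -0.574 y@305=179.62 n=6 rms 0.31 [178.8 178.4 178.5 182.9 174.3 173.6 173.4 173.1 173.2 173.2 173.4 172.6
 172.3 171.6 170.9]
slope -0.608 y@322=185.44 n=5 rms 0.22 [185.9 184.8 184.8 184.  183.2]
```

```bash
cat >> h.py <<'E'
def axis(th,psi=-2.5):
    psi=np.radians(psi); return np.array([np.sin(th)*np.cos(psi),np.sin(th)*np.sin(psi),np.cos(th)])
HI=np.array([526.4,195.3,70])
def pl(th,depth,s0=93,H=HI): # foot at depth below mouth
    u=axis(th); plan(H+(38-depth+s0)*u,tool(-2.5,-35+90-np.degrees(th)))
E
python3 - <<'E'
from h import *
pl(1.0,-10);pl(1.0,5)
E
```

```text
t 7.90 pos [677.1 186.3 179.4] rpy [180.   -3.5 177.7] F [ 0.6 -0.2 -5.5] gap 30.9 ff 40.0 q [ 0.21  0.72  0.99  0.02  1.5  -1.32]
 target TCP [644.5 190.1 135.2] shift first: [0.749 0.061 1.154] turn [ 0.    -0.122  0.016]  shift after turn: [0.773 0.059 1.138]
t 7.90 pos [677.1 186.3 179.4] rpy [180.   -3.5 177.7] F [ 0.6 -0.2 -5.5] gap 30.9 ff 40.0 q [ 0.21  0.72  0.99  0.02  1.5  -1.32]
 target TCP [631.9 190.7 127.1] shift first: [1.051 0.062 1.376] turn [ 0.    -0.122  0.016]  shift after turn: [1.08  0.059 1.353]
```

{"api": "jog_arm", "payload": {
  "commands": [
    {"dx": 0.0, "dy": 0.06, "dz": 0.6, "ax": 0, "ay": -0.12, "az": 0.02, "gripper": 1},
    {"dx": 0.37, "dy": 0, "dz": 0.27, "ax": 0, "ay": 0, "az": 0, "gripper": 1},
    {"dx": 0.4, "dy": 0, "dz": 0.27, "ax": 0, "ay": 0, "az": 0, "gripper": 1},
    {"dx": 0, "dy": 0, "dz": 0, "ax": 0, "ay": 0, "az": 0, "gripper": 1},
    {"dx": 0, "dy": 0, "dz": 0, "ax": 0, "ay": 0, "az": 0, "gripper": 1}
  ]
}}

```text
clock: 8.52
eef_pos: [645.0, 190.5, 136.0]
eef_rot: [3.141, -0.039, 3.097]
wrist_force: [0.7, 0.5, -4.1]
finger_gap: 30.9
finger_force: 40.0
```

Run:
```python
from h import *
from cell import cams
import cv2
pl(1.0,-10)
b=cams.camera("side")["image"][:,:,::-1];cv2.imwrite("pics/s2.png",b)
cv2.imwrite("pics/i2.png",cv2.resize(b[150:205,292:362],None,fx=10,fy=10,interpolation=2))
G,a,f=damper(93);print(a,[((proj("side",f+k*a)-[292,150])*10).round() for k in(0,60)],((proj("side",HI+38*axis(1.0))-[292,150])*10).round())
```

```text
t 8.53 pos [645.  190.5 136. ] rpy [180.   -2.2 177.4] F [ 0.7  0.5 -4.1] gap 30.9 ff 40.0 q [ 0.23  0.66  1.18  0.01  1.34 -1.3 ]
 target TCP [644.5 190.1 135.2] shift first: [ 0.011 -0.01   0.019] turn [ 0.004  0.008 -0.007]  shift after turn: [ 0.011 -0.01   0.019]
[ 0.839972   -0.03830811  0.54127584] [array([343., 243.]), array([484., 160.])] [318. 258.]
```

View pics/i2.png

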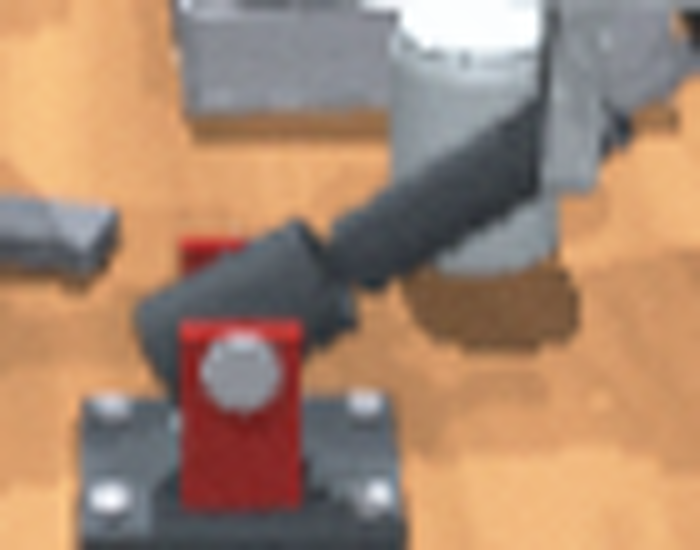

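The damper's axis, extrapolated, hits the mouth centre at about (328,270). Its slope is −0.60 against −0.53 for the cup's edge, so the cup leans slightly more, about 1.03 rad. I'll tilt the damper back a little and then insert.

Run:
```python
from h import *
pl(1.03,-6);pl(1.03,12)
```

```text
t 8.57 pos [645.  190.5 135.8] rpy [180.   -2.2 177.4] F [-0.7  0.1 -4.5] gap 31.2 ff 40.0 q [ 0.23  0.66  1.18  0.01  1.34 -1.3 ]
 target TCP [643.  190.2 129.6] shift first: [ 0.044 -0.01   0.157] turn [ 0.005  0.179 -0.008]  shift after turn: [ 0.039 -0.01   0.159]
t 8.57 pos [645.  190.5 135.8] rpy [180.   -2.2 177.4] F [-0.7  0.1 -4.5] gap 31.2 ff 40.0 q [ 0.23  0.66  1.18  0.01  1.34 -1.3 ]
 target TCP [627.6 190.9 120.3] shift first: [ 0.42  -0.01   0.404] turn [ 0.005  0.179 -0.008]  shift after turn: [ 0.408 -0.01   0.417]
```

{"api": "jog_arm", "payload": {
  "commands": [
    {"dx": 0.04, "dy": -0.01, "dz": 0.16, "ax": 0, "ay": 0.18, "az": 0, "gripper": 1},
    {"dx": 0.09, "dy": 0, "dz": 0.065, "ax": 0, "ay": 0, "az": 0, "gripper": 1},
    {"dx": 0.09, "dy": 0, "dz": 0.065, "ax": 0, "ay": 0, "az": 0, "gripper": 1},
    {"dx": 0.09, "dy": 0, "dz": 0.065, "ax": 0, "ay": 0, "az": 0, "gripper": 1},
    {"dx": 0, "dy": 0, "dz": 0, "ax": 0, "ay": 0, "az": 0, "gripper": 1}
  ]
}}

```text
clock: 9.2
eef_pos: [630.4, 191.1, 121.4]
eef_rot: [3.141, -0.073, 3.097]
wrist_force: [-0.7, 1.4, -4.9]
finger_gap: 31.4
finger_force: 40.0
```

Run:
```python
from h import *
pl(1.03,12)
```

```text
t 9.20 pos [630.4 191.1 121.4] rpy [180.   -4.2 177.4] F [-0.7  1.4 -4.9] gap 31.4 ff 40.0 q [ 0.23  0.66  1.21  0.02  1.34 -1.3 ]
 target TCP [627.6 190.9 120.3] shift first: [ 0.07  -0.008  0.032] turn [ 0.003 -0.014 -0.005]  shift after turn: [ 0.07  -0.008  0.032]
```

{"api": "jog_arm", "payload": {
  "commands": [
    {"dx": 0.09, "dy": 0, "dz": 0.06, "ax": 0, "ay": 0, "az": 0, "gripper": 1},
    {"dx": 0.09, "dy": 0, "dz": 0.06, "ax": 0, "ay": 0, "az": 0, "gripper": 1},
    {"dx": 0, "dy": 0, "dz": 0, "ax": 0, "ay": 0, "az": 0, "gripper": 1}
  ]
}}

```text
clock: 9.57
eef_pos: [623.1, 191.3, 117.1]
eef_rot: [3.141, -0.072, 3.097]
wrist_force: [-1.9, 2.0, -4.8]
finger_gap: 30.9
finger_force: 40.0
```

Run:
```python
from h import *
pl(1.03,28)
```

```text
t 9.57 pos [623.1 191.3 117.1] rpy [180.   -4.1 177.4] F [-1.9  2.  -4.8] gap 30.9 ff 40.0 q [ 0.23  0.65  1.24  0.02  1.32 -1.3 ]
 target TCP [613.8 191.5 112.1] shift first: [ 0.22  -0.007  0.143] turn [ 0.003 -0.013 -0.007]  shift after turn: [ 0.221 -0.006  0.142]
```

{"api": "jog_arm", "payload": {
  "commands": [
    {"dx": 0.08, "dy": 0.01, "dz": 0.05, "ax": 0, "ay": 0, "az": 0, "gripper": 1},
    {"dx": 0.08, "dy": 0.01, "dz": 0.05, "ax": 0, "ay": 0, "az": 0, "gripper": 1},
    {"dx": 0.06, "dy": 0, "dz": 0.04, "ax": 0, "ay": 0, "az": 0, "gripper": 1},
    {"dx": 0, "dy": 0, "dz": 0, "ax": 0, "ay": 0, "az": 0, "gripper": 1}
  ]
}}

```text
clock: 10.07
eef_pos: [614.2, 192.3, 112.2]
eef_rot: [3.141, -0.072, 3.097]
wrist_force: [0.7, 0.1, -5.3]
finger_gap: 31.5
finger_force: 40.0
```

Run:
```python
from h import *
pl(1.03,33)
```

```text
t 10.07 pos [614.2 192.3 112.2] rpy [180.   -4.1 177.4] F [ 0.7  0.1 -5.3] gap 31.5 ff 40.0 q [ 0.24  0.64  1.27  0.02  1.3  -1.29]
 target TCP [609.6 191.7 109.5] shift first: [ 0.11  -0.022  0.076] turn [ 0.002 -0.01  -0.007]  shift after turn: [ 0.11  -0.022  0.076]
```

```bash
cat > arc.py <<'E'
from h import *
s,p,Rc=state(); H=HI+[0,.5,0]; r=Rc.inv().apply(p-H)
for ph in(5,2,1):
    Q=R.from_rotvec([0,-ph,0],degrees=True); print(ph,"shift",((Q.apply(r)-r)/40).round(3)*[1,0,1],"r",r.round(1))
print(p,Rc.as_euler("xyz",degrees=True),np.round(s["wrist_force"],1))
for th in(.5,.0): pl(th,28,H=H)
E
python3 arc.py
```

```text
5 shift [ 0.114  0.    -0.18 ] r [-84.6   0.5 -48.4]
2 shift [ 0.044  0.    -0.073] r [-84.6   0.5 -48.4]
1 shift [ 0.021  0.    -0.037] r [-84.6   0.5 -48.4]
[614.19245175 192.3367574  112.20074404] [179.98489663  -4.11926888 177.43233005] [ 0.7  0.1 -5.3]
t 10.07 pos [614.2 192.3 112.2] rpy [180.   -4.1 177.4] F [ 0.7  0.1 -5.3] gap 31.5 ff 40.0 q [ 0.24  0.64  1.27  0.02  1.3  -1.29]
 target TCP [580.6 193.4 150.5] shift first: [ 0.907 -0.01  -0.896] turn [ 0.    -3.047 -0.007]  shift after turn: [ 0.327 -0.009 -1.232]
t 10.07 pos [614.2 192.3 112.2] rpy [180.   -4.1 177.4] F [ 0.7  0.1 -5.3] gap 31.5 ff 40.0 q [ 0.24  0.64  1.27  0.02  1.3  -1.29]
 target TCP [535.4 195.4 166.7] shift first: [ 2.064 -0.011 -1.217] turn [-2.000e-03 -5.912e+00 -7.000e-03]  shift after turn: [ 0.015 -0.009 -2.396]
```

{"api": "jog_arm", "payload": {
  "commands": [
    {"dx": 0.06, "dy": 0, "dz": -0.09, "ax": 0, "ay": -0.25, "az": 0, "gripper": 1},
    {"dx": 0.114, "dy": 0, "dz": -0.18, "ax": 0, "ay": -0.5, "az": 0, "gripper": 1},
    {"dx": 0.114, "dy": 0, "dz": -0.18, "ax": 0, "ay": -0.5, "az": 0, "gripper": 1},
    {"dx": 0, "dy": 0, "dz": 0, "ax": 0, "ay": 0, "az": 0, "gripper": 1}
  ]
}}

```text
clock: 10.58
eef_pos: [602.7, 193.2, 131.0]
eef_rot: [3.141, 0.148, 3.097]
wrist_force: [3.2, 2.3, -8.2]
finger_gap: 31.2
finger_force: 40.0
```

```bash
python3 arc.py
```

```text
5 shift [ 0.115  0.    -0.18 ] r [-84.5   0.9 -49.1]
2 shift [ 0.044  0.    -0.073] r [-84.5   0.9 -49.1]
1 shift [ 0.022  0.    -0.037] r [-84.5   0.9 -49.1]
[602.72372721 193.21281102 131.03589105] [179.94059064   8.47845642 177.4439102 ] [ 3.2  2.3 -8.2]
t 10.57 pos [602.7 193.2 131. ] rpy [179.9   8.5 177.4] F [ 3.2  2.3 -8.2] gap 31.2 ff 40.0 q [ 0.27  0.48  1.48 -0.05  1.04 -1.23]
 target TCP [580.6 193.4 150.5] shift first: [ 0.475 -0.019 -0.564] turn [ 0.004 -1.787 -0.006]  shift after turn: [ 0.279 -0.019 -0.682]
t 10.57 pos [602.7 193.2 131. ] rpy [179.9   8.5 177.4] F [ 3.2  2.3 -8.2] gap 31.2 ff 40.0 q [ 0.27  0.48  1.48 -0.05  1.04 -1.23]
 target TCP [535.4 195.4 166.7] shift first: [ 1.534 -0.019 -1.13 ] turn [ 3.000e-03 -4.652e+00 -7.000e-03]  shift after turn: [ 0.236 -0.019 -1.891]
```

{"api": "jog_arm", "payload": {
  "commands": [
    {"dx": 0.114, "dy": 0.01, "dz": -0.18, "ax": 0, "ay": -0.5, "az": 0, "gripper": 1},
    {"dx": 0.114, "dy": 0.01, "dz": -0.18, "ax": 0, "ay": -0.5, "az": 0, "gripper": 1},
    {"dx": 0.114, "dy": 0, "dz": -0.18, "ax": 0, "ay": -0.5, "az": 0, "gripper": 1},
    {"dx": 0, "dy": 0, "dz": 0, "ax": 0, "ay": 0, "az": 0, "gripper": 1}
  ]
}}

```text
clock: 11.08
eef_pos: [584.5, 194.2, 148.3]
eef_rot: [-3.141, 0.409, 3.097]
wrist_force: [5.3, -1.7, -8.7]
finger_gap: 31.2
finger_force: 40.0
```

```bash
python3 arc.py
```

```text
5 shift [ 0.114  0.    -0.179] r [-84.5   1.  -48.8]
2 shift [ 0.044  0.    -0.073] r [-84.5   1.  -48.8]
1 shift [ 0.022  0.    -0.037] r [-84.5   1.  -48.8]
[584.54597508 194.22055122 148.30954255] [-179.97710335   23.40688182  177.43732156] [ 5.3 -1.7 -8.7]
t 11.07 pos [584.5 194.2 148.3] rpy [-180.    23.4  177.4] F [ 5.3 -1.7 -8.7] gap 31.2 ff 40.0 q [ 0.32  0.32  1.7  -0.21  0.74 -1.07]
 target TCP [580.6 193.4 150.5] shift first: [ 0.067 -0.024 -0.09 ] turn [-0.005 -0.295 -0.006]  shift after turn: [ 0.063 -0.024 -0.093]
t 11.07 pos [584.5 194.2 148.3] rpy [-180.    23.4  177.4] F [ 5.3 -1.7 -8.7] gap 31.2 ff 40.0 q [ 0.32  0.32  1.7  -0.21  0.74 -1.07]
 target TCP [535.4 195.4 166.7] shift first: [ 0.945 -0.026 -0.91 ] turn [-0.006 -3.159 -0.004]  shift after turn: [ 0.328 -0.024 -1.27 ]
```

{"api": "jog_arm", "payload": {
  "commands": [
    {"dx": 0.114, "dy": 0, "dz": -0.18, "ax": 0, "ay": -0.5, "az": 0, "gripper": 1},
    {"dx": 0, "dy": 0, "dz": 0, "ax": 0, "ay": 0, "az": 0, "gripper": 1},
    {"dx": 0, "dy": 0, "dz": 0, "ax": 0, "ay": 0, "az": 0, "gripper": 0.4},
    {"dx": 0, "dy": 0, "dz": 0, "ax": 0, "ay": 0, "az": 0, "gripper": 0.4},
    {"dx": 0, "dy": 0, "dz": 0, "ax": 0, "ay": 0, "az": 0, "gripper": 0.4},
    {"dx": 0, "dy": 0, "dz": 0, "ax": 0, "ay": 0, "az": 0, "gripper": 0.4}
  ]
}}

```text
clock: 11.82
eef_pos: [577.7, 194.9, 153.0]
eef_rot: [3.141, 0.495, 3.096]
wrist_force: [-0.4, 0.8, -0.4]
finger_gap: 56.5
finger_force: 0.0
```

Run:
```python
from h import *
G,a,f=damper(93);th=np.arccos(a[2]);print("lean",th,"G",G,"foot",f,"foot rel H",f-HI)
plan(f+160*a,tool(-2.5,20-np.degrees(th)))
u=axis(.5);plan(f+160*a,tool(-2.5,23))
```

```text
lean 0.46443519212978995 G [572.50983946 195.08561795 162.67003658] foot [530.89731971 196.99634067  79.52108988] foot rel H [4.49731971 1.69634067 9.52108988]
t 11.82 pos [577.7 194.9 153. ] rpy [180.   28.4 177.4] F [-0.4  0.8 -0.4] gap 56.5 ff 0.0 q [ 0.34  0.28  1.78 -0.3   0.64 -0.98]
 target TCP [601.2 193.8 211.6] shift first: [-1.214 -0.    -1.01 ] turn [ 1.0e-03  3.5e+00 -8.0e-03]  shift after turn: [-0.415 -0.002 -1.524]
t 11.82 pos [577.7 194.9 153. ] rpy [180.   28.4 177.4] F [-0.4  0.8 -0.4] gap 56.5 ff 0.0 q [ 0.34  0.28  1.78 -0.3   0.64 -0.98]
 target TCP [606.8 193.5 212.4] shift first: [-1.346  0.    -0.962] turn [-0.001  0.539 -0.008]  shift after turn: [-1.25  -0.002 -1.084]
```

{"api": "jog_arm", "payload": {
  "commands": [
    {"dx": -0.61, "dy": 0, "dz": -0.5, "ax": 0, "ay": 0, "az": 0, "gripper": 0.4},
    {"dx": -0.61, "dy": 0, "dz": -0.51, "ax": 0, "ay": 0, "az": 0, "gripper": 0.4},
    {"dx": 0, "dy": 0, "dz": 0, "ax": 0, "ay": 0.9, "az": 0, "gripper": 0.4},
    {"dx": 0, "dy": 0, "dz": 0, "ax": 0, "ay": 0.9, "az": 0, "gripper": 0.4},
    {"dx": 0, "dy": 0, "dz": 0, "ax": 0, "ay": 0.9, "az": 0, "gripper": 0.4},
    {"dx": 0, "dy": 0, "dz": 0, "ax": 0, "ay": 0.8, "az": 0, "gripper": 0.4},
    {"dx": 0, "dy": 0, "dz": 0, "ax": 0, "ay": 0, "az": 0, "gripper": 0.4}
  ]
}}

```text
clock: 12.7
eef_pos: [602.2, 193.3, 210.3]
eef_rot: [3.142, -0.117, 3.096]
wrist_force: [-0.7, -0.3, -0.6]
finger_gap: 56.5
finger_force: 0.0
```

Run:
```python
from h import *
from cell import cams
import cv2
f=np.array([530.9,197,79.5]);a=axis(.464);plan(f+160*a,tool(-2.5,20-np.degrees(.464)))
b=cams.camera("side")["image"][:,:,::-1];cv2.imwrite("pics/s3.png",b)
cv2.imwrite("pics/i3.png",cv2.resize(b[115:210,280:370],None,fx=6.3,fy=6.3,interpolation=2))
print([((proj("side",f+k*a)-[280,115])*6.3).round() for k in(28,115,160,173)])
```

```text
t 12.70 pos [602.2 193.3 210.3] rpy [180.   -6.7 177.4] F [-0.7 -0.3 -0.6] gap 56.5 ff 0.0 q [ 0.24  0.56  1.17  0.03  1.53 -1.29]
 target TCP [601.2 193.9 211.7] shift first: [ 0.029  0.014 -0.031] turn [ 0.002 -0.011 -0.013]  shift after turn: [ 0.029  0.014 -0.031]
[array([250., 360.]), array([320., 234.]), array([358., 166.]), array([369., 146.])]
```

View pics/i3.png

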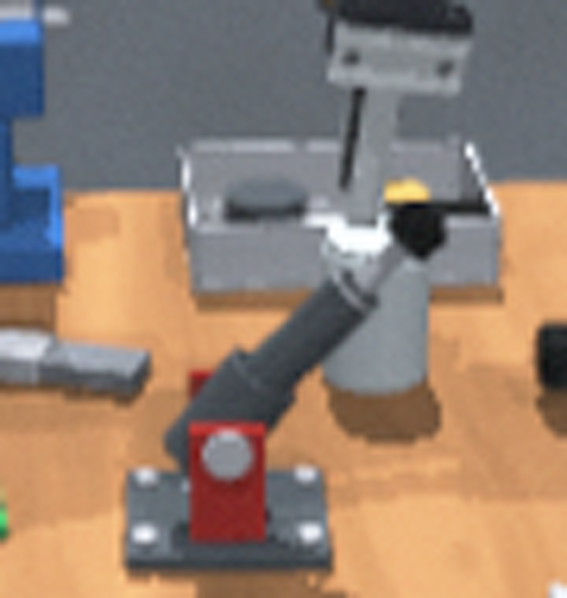

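The side view shows the damper in the cup but leaning more than the tool turned, so it pivoted in the pads. The rubber centre is at crop (418,230), and the tips are behind and above it. I'll fit the real lean.

Run:
```python
from h import *
o=np.array([280,115]);
meas={162:(418,230),115:(352,295)}
def res(v):
    th,k=v;u=axis(th);return np.concatenate([proj("side",HI+(k+s)*u)+[.4,.5]-(o+np.array(m)/6.3) for s,m in meas.items()])
r=least_squares(res,[.7,10],x_scale=[.1,10]);print(r.x,r.fun)
th,k=r.x;u=axis(th);print("mouth",(proj("side",HI+38*u)-o)*6.3,"G162",HI+(k+162)*u)
plan(HI+(k+161)*u+[0,.5,0],tool(-2.5,20-np.degrees(th)))
```

```text
[ 0.75423479 -5.29419262] [-0.58215555  0.64329997  0.58779106 -0.66335409]
mouth [266.01126245 372.07531893] G162 [633.5992269  190.61958067 184.20652124]
t 12.75 pos [601.8 193.6 210.7] rpy [180.   -6.5 177.4] F [-1.   0.6 -0.6] gap 56.3 ff 0.0 q [ 0.24  0.56  1.17  0.03  1.52 -1.29]
 target TCP [628.6 191.3 173.4] shift first: [-0.774 -0.026  0.851] turn [ 0.003  1.667 -0.01 ]  shift after turn: [-0.985 -0.027  0.593]
```

Run:
```python
from h import *
o=np.array([280,115]);s,p,Rc=state();tz=Rc.as_matrix()[:,2]
print("tip px",(proj("side",p+8*tz)-o)*6.3,(proj("side",p+8*tz-[0,35,0])-o)*6.3)
def ony(u,y):
    f,cx,cy=K["side"];Rm=Ws["side"][:3,:3];c=-Rm.T@Ws["side"][:3,3];d=Rm.T@np.array([(u[0]-cx)/f,(u[1]-cy)/f,1]);return c+d*(y-c[1])/d[1]
for n,m,y in(("rub",(418,230),190.5),("ring",(353,292),192.5),("mouth",(265,378),195)):
    q=ony(o+np.array(m)/6.3-[.4,.5],y);d=q-HI;print(n,q,"r",np.hypot(d[0],d[2]),"lean",np.arctan2(d[0],d[2]))
```

```text
tip px [354.12342449 199.35342806] [361.44566829 222.95118729]
rub [635.57288077 190.5        186.64141667] r 159.76212936137983 lean 0.7523364195259861
ring [599.97909213 192.5        149.06413838] r 108.0047257151485 lean 0.7494798509014826
mouth [550.43842484 195.          95.59964357] r 35.116771205551224 lean 0.7539564839370492
```

{"api": "jog_arm", "payload": {
  "commands": [
    {"dx": 0, "dy": 0, "dz": 0, "ax": 0, "ay": 0.83, "az": 0, "gripper": 0.4},
    {"dx": 0, "dy": 0, "dz": 0, "ax": 0, "ay": 0.83, "az": 0, "gripper": 0.4},
    {"dx": 0, "dy": 0, "dz": 0, "ax": 0, "ay": 0, "az": 0, "gripper": 0.4}
  ]
}}

```text
clock: 13.12
eef_pos: [601.6, 193.7, 209.8]
eef_rot: [-3.141, -0.405, 3.096]
wrist_force: [-1.1, 0.0, -0.7]
finger_gap: 56.5
finger_force: 0.0
```

Run:
```python
from h import *
plan([634.5,190.9,185.5],tool(-2.5,-23))
```

```text
t 13.12 pos [601.6 193.7 209.8] rpy [-180.   -23.2  177.4] F [-1.1  0.  -0.7] gap 56.5 ff 0.0 q [ 0.21  0.74  0.92  0.1   1.87 -1.3 ]
 target TCP [630.2 191.1 175.4] shift first: [-0.998 -0.031  0.507] turn [ 0.002 -0.021 -0.011]  shift after turn: [-0.996 -0.033  0.511]
```

{"api": "jog_arm", "payload": {
  "commands": [
    {"dx": -0.5, "dy": -0.03, "dz": 0, "ax": 0, "ay": 0, "az": 0, "gripper": 0.4},
    {"dx": -0.5, "dy": 0, "dz": 0.25, "ax": 0, "ay": 0, "az": 0, "gripper": 0.4},
    {"dx": 0, "dy": 0, "dz": 0.25, "ax": 0, "ay": 0, "az": 0, "gripper": 0.4},
    {"dx": 0, "dy": 0, "dz": 0, "ax": 0, "ay": 0, "az": 0, "gripper": 0.4}
  ]
}}

```text
clock: 13.62
eef_pos: [629.3, 191.7, 177.9]
eef_rot: [3.141, -0.403, 3.097]
wrist_force: [0.5, 0.6, 1.0]
finger_gap: 56.5
finger_force: 0.0
```

{"api": "jog_arm", "payload": {
  "commands": [
    {"dx": 0, "dy": 0, "dz": 0, "ax": 0, "ay": 0, "az": 0, "gripper": 1},
    {"dx": 0, "dy": 0, "dz": 0, "ax": 0, "ay": 0, "az": 0, "gripper": 1},
    {"dx": 0, "dy": 0, "dz": 0, "ax": 0, "ay": 0, "az": 0, "gripper": 1},
    {"dx": 0, "dy": 0, "dz": 0, "ax": 0, "ay": 0, "az": 0, "gripper": 1}
  ],
  "squeeze": 50
}}

```text
clock: 14.12
eef_pos: [630.3, 191.3, 177.9]
eef_rot: [3.141, -0.404, 3.097]
wrist_force: [-0.1, 0.4, 1.9]
finger_gap: 31.1
finger_force: 50.0
```

Run:
```python
from h import *
from cell import cams
import cv2
plan([634.5,190.9,185.5],tool(-2.5,-23))
b=cams.camera("side")["image"][:,:,::-1];cv2.imwrite("pics/s4.png",b)
cv2.imwrite("pics/i4.png",cv2.resize(b[115:210,280:370],None,fx=6.3,fy=6.3,interpolation=2))
```

```text
t 14.12 pos [630.3 191.3 177.9] rpy [180.  -23.2 177.4] F [-0.1  0.4  1.9] gap 31.1 ff 50.0 q [ 0.2   0.84  0.84  0.1   1.86 -1.32]
 target TCP [630.2 191.1 175.4] shift first: [-0.023 -0.006  0.06 ] turn [ 0.007 -0.016 -0.005]  shift after turn: [-0.023 -0.006  0.06 ]
```

View pics/i4.png

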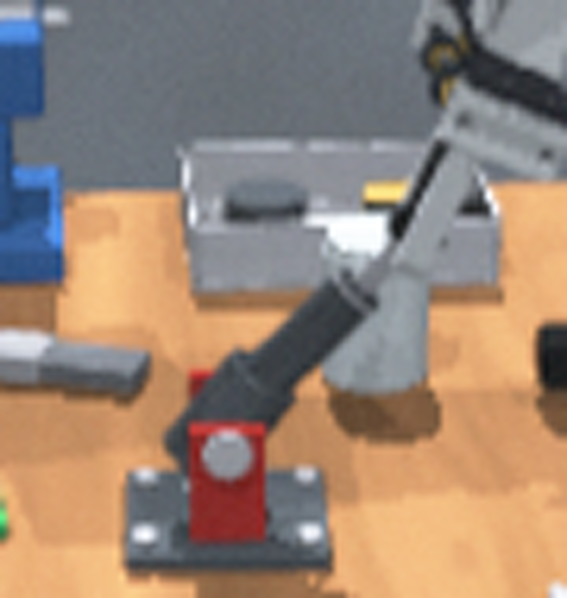

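The fingers now hold the rubber top at about (400,240), and the damper and cup are unmoved at a lean of about 0.75. Next I'll work out the arc.

```bash
cat > arc.py <<'E'
from h import *
s,p,Rc=state(); H=HI+[0,.5,0]; r=Rc.inv().apply(p-H); G=p-11*Rc.as_matrix()[:,2]; d=G-H
for ph in(5,2):
    Q=R.from_rotvec([0,-ph,0],degrees=True); print(ph,"shift",((Q.apply(r)-r)/40).round(3)*[1,0,1])
print("t",s["clock"],p.round(1),"tool",Rc.as_euler("xyz",degrees=True).round(1),"F",np.round(s["wrist_force"],1),"G lean deg",np.degrees(np.arctan2(d[0],d[2])).round(2),"r",np.hypot(d[0],d[2]).round(1),"dy",d[1].round(1),"gap",s["finger_gap"],"q",np.round(s["joints"],2))
E
python3 arc.py
```

```text
5 shift [ 0.31   0.    -0.103]
2 shift [ 0.123  0.    -0.044]
t 14.175 [630.3 191.3 177.9] tool [180.  -23.2 177.4] F [1.6 0.4 2.7] G lean deg 42.52 r 160.2 dy -4.7 gap 31.114964302200367 q [ 0.2   0.84  0.84  0.1   1.86 -1.32]
```

{"api": "jog_arm", "payload": {
  "commands": [
    {"dx": 0.123, "dy": 0, "dz": -0.046, "ax": 0, "ay": -0.2, "az": 0, "gripper": 1},
    {"dx": 0.2, "dy": 0, "dz": -0.07, "ax": 0, "ay": -0.32, "az": 0, "gripper": 1},
    {"dx": 0.31, "dy": 0, "dz": -0.103, "ax": 0, "ay": -0.5, "az": 0, "gripper": 1},
    {"dx": 0, "dy": 0, "dz": 0, "ax": 0, "ay": 0, "az": 0, "gripper": 1}
  ]
}}

```text
clock: 14.68
eef_pos: [608.9, 192.5, 195.6]
eef_rot: [3.141, -0.226, 3.098]
wrist_force: [0.7, -0.2, -5.3]
finger_gap: 31.1
finger_force: 50.0
```

```bash
python3 arc.py
```

```text
5 shift [ 0.312  0.    -0.101]
2 shift [ 0.124  0.    -0.044]
t 14.675 [608.9 192.5 195.6] tool [179.9 -12.9 177.5] F [ 0.7 -0.2 -5.3] G lean deg 31.94 r 160.6 dy -3.4 gap 31.1362987710463 q [ 0.22  0.65  1.07  0.06  1.64 -1.31]
```

{"api": "jog_arm", "payload": {
  "commands": [
    {"dx": 0.31, "dy": 0, "dz": -0.1, "ax": 0, "ay": -0.5, "az": 0, "gripper": 1},
    {"dx": 0.31, "dy": 0, "dz": -0.1, "ax": 0, "ay": -0.5, "az": 0, "gripper": 1}
  ]
}}

```text
clock: 14.92
eef_pos: [587.2, 193.0, 205.5]
eef_rot: [3.141, -0.052, 3.096]
wrist_force: [5.9, 1.4, -9.9]
finger_gap: 31.1
finger_force: 50.0
```

```bash
python3 arc.py
python3 - <<'E'
from h import *
from cell import cams
import cv2
b=cams.camera("side")["image"][:,:,::-1];cv2.imwrite("pics/s5.png",b)
cv2.imwrite("pics/i5.png",cv2.resize(b[115:210,280:370],None,fx=6.3,fy=6.3,interpolation=2))
E
```

```text
5 shift [ 0.307 -0.    -0.104]
2 shift [ 0.122  0.    -0.045]
t 14.925 [587.2 193.  205.5] tool [180.   -3.  177.4] F [ 5.9  1.4 -9.9] G lean deg 22.74 r 158.8 dy -2.9 gap 31.090619767920085 q [ 0.25  0.49  1.28  0.02  1.42 -1.28]
```

View pics/i5.png

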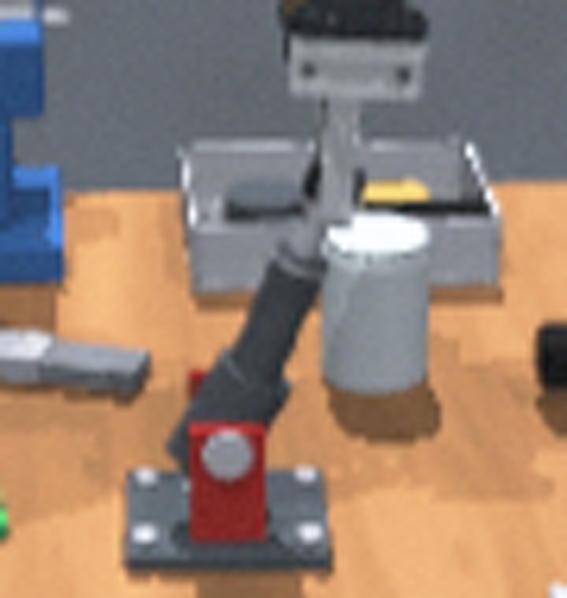

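The damper took up about 10° of play in the cup. The force of roughly 8 N now matches the hinge drag, so the cup is following. I'll continue the swing.

{"api": "jog_arm", "payload": {
  "commands": [
    {"dx": 0.3, "dy": 0, "dz": -0.105, "ax": 0, "ay": -0.5, "az": 0, "gripper": 1},
    {"dx": 0.3, "dy": 0, "dz": -0.105, "ax": 0, "ay": -0.5, "az": 0, "gripper": 1},
    {"dx": 0.3, "dy": 0, "dz": -0.105, "ax": 0, "ay": -0.5, "az": 0, "gripper": 1},
    {"dx": 0, "dy": 0, "dz": 0, "ax": 0, "ay": 0, "az": 0, "gripper": 1}
  ]
}}

```text
clock: 15.48
eef_pos: [549.6, 194.9, 216.9]
eef_rot: [-3.141, 0.204, 3.097]
wrist_force: [3.2, 1.1, -13.7]
finger_gap: 30.8
finger_force: 50.0
```

```bash
python3 arc.py
```

```text
5 shift [ 0.308  0.    -0.101]
2 shift [ 0.122  0.    -0.044]
t 15.475 [549.6 194.9 216.9] tool [-180.    11.7  177.4] F [  3.2   1.1 -13.7] G lean deg 7.57 r 159.1 dy -0.8 gap 30.800482323555098 q [ 0.31  0.27  1.57 -0.08  1.12 -1.19]
```

{"api": "jog_arm", "payload": {
  "commands": [
    {"dx": 0.25, "dy": 0, "dz": -0.07, "ax": 0, "ay": -0.4, "az": 0, "gripper": 1},
    {"dx": 0.25, "dy": 0, "dz": -0.07, "ax": 0, "ay": -0.4, "az": 0, "gripper": 1},
    {"dx": 0, "dy": 0, "dz": 0, "ax": 0, "ay": 0, "az": 0, "gripper": 1}
  ]
}}

```text
clock: 15.85
eef_pos: [530.1, 195.8, 218.8]
eef_rot: [-3.142, 0.346, 3.096]
wrist_force: [5.1, 0.8, -5.7]
finger_gap: 31.6
finger_force: 50.0
```

```bash
python3 arc.py
```

```text
5 shift [ 0.307  0.    -0.104]
2 shift [ 0.122  0.    -0.045]
t 15.85 [530.1 195.8 218.8] tool [-180.    19.8  177.4] F [ 5.1  0.8 -5.7] G lean deg -0.01 r 159.2 dy 0.2 gap 31.560060843215318 q [ 0.35  0.16  1.71 -0.16  0.95 -1.1 ]
```

{"api": "jog_arm", "payload": {
  "commands": [
    {"dx": 0.122, "dy": 0, "dz": -0.045, "ax": 0, "ay": -0.2, "az": 0, "gripper": 1},
    {"dx": 0, "dy": 0, "dz": 0, "ax": 0, "ay": 0, "az": 0, "gripper": 1}
  ]
}}

```text
clock: 16.1
eef_pos: [525.4, 195.9, 218.8]
eef_rot: [-3.141, 0.381, 3.096]
wrist_force: [7.0, 0.8, -6.3]
finger_gap: 31.0
finger_force: 50.0
```

{"api": "jog_arm", "payload": {
  "commands": [
    {"dx": 0.122, "dy": 0, "dz": -0.045, "ax": 0, "ay": -0.2, "az": 0, "gripper": 1},
    {"dx": 0, "dy": 0, "dz": 0, "ax": 0, "ay": 0, "az": 0, "gripper": 1}
  ]
}}

```text
clock: 16.35
eef_pos: [520.2, 196.2, 218.6]
eef_rot: [-3.141, 0.416, 3.096]
wrist_force: [7.1, 0.7, -6.4]
finger_gap: 31.1
finger_force: 50.0
```

```bash
python3 arc.py
python3 - <<'E'
from h import *
from cell import cams
import cv2
b=cams.camera("side")["image"][:,:,::-1];cv2.imwrite("pics/s6.png",b)
cv2.imwrite("pics/i6.png",cv2.resize(b[125:210,285:355],None,fx=7,fy=7,interpolation=2))
E
```

```text
5 shift [ 0.307  0.    -0.105]
2 shift [ 0.122  0.    -0.045]
t 16.35 [520.2 196.2 218.6] tool [-180.    23.8  177.4] F [ 7.1  0.7 -6.4] G lean deg -3.83 r 159.1 dy 0.6 gap 31.09362493379236 q [ 0.37  0.12  1.79 -0.22  0.87 -1.04]
```

View pics/i6.png

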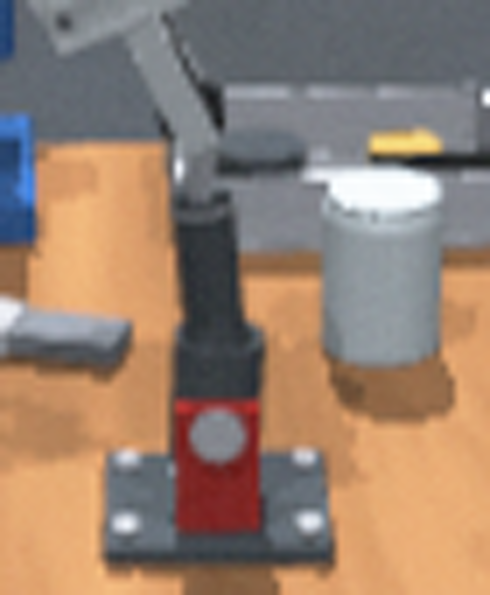

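The cup now looks nearly upright, with the damper tilted back about 4° in it (tube from (180,210) to (215,330)). That makes 11 pictures viewed, one over the limit of 10, so I'll use only numbers from here.

{"api": "jog_arm", "payload": {
  "commands": [
    {"dx": 0.061, "dy": 0, "dz": -0.023, "ax": 0, "ay": -0.1, "az": 0, "gripper": 1},
    {"dx": 0.061, "dy": 0, "dz": -0.023, "ax": 0, "ay": -0.1, "az": 0, "gripper": 1},
    {"dx": 0, "dy": 0, "dz": 0, "ax": 0, "ay": 0, "az": 0, "gripper": 1}
  ]
}}

```text
clock: 16.77
eef_pos: [515.1, 196.4, 218.3]
eef_rot: [-3.141, 0.45, 3.095]
wrist_force: [6.7, 1.2, -5.5]
finger_gap: 31.2
finger_force: 50.0
```

```bash
python3 arc.py
```

```text
5 shift [ 0.307  0.    -0.105]
2 shift [ 0.122  0.    -0.045]
t 16.775 [515.1 196.4 218.3] tool [-180.    25.8  177.4] F [ 6.7  1.2 -5.5] G lean deg -5.79 r 159.0 dy 0.8 gap 31.155419063285947 q [ 0.38  0.09  1.82 -0.25  0.83 -1.01]
```

{"api": "jog_arm", "payload": {
  "commands": [
    {"dx": 0.061, "dy": 0, "dz": -0.023, "ax": 0, "ay": -0.1, "az": 0, "gripper": 1},
    {"dx": 0, "dy": 0, "dz": 0, "ax": 0, "ay": 0, "az": 0, "gripper": 1}
  ]
}}

```text
clock: 17.02
eef_pos: [513.0, 196.5, 218.1]
eef_rot: [-3.141, 0.469, 3.095]
wrist_force: [11.7, 1.7, -8.1]
finger_gap: 31.0
finger_force: 50.0
```

{"api": "jog_arm", "payload": {
  "commands": [
    {"dx": 0.061, "dy": 0, "dz": -0.023, "ax": 0, "ay": -0.1, "az": 0, "gripper": 1},
    {"dx": 0, "dy": 0, "dz": 0, "ax": 0, "ay": 0, "az": 0, "gripper": 1}
  ]
}}

```text
clock: 17.27
eef_pos: [510.9, 196.5, 218.1]
eef_rot: [-3.141, 0.487, 3.095]
wrist_force: [18.1, 1.3, -10.9]
finger_gap: 30.6
finger_force: 50.0
```

{"api": "jog_arm", "payload": {
  "commands": [
    {"dx": -0.15, "dy": 0, "dz": 0.05, "ax": 0, "ay": 0.24, "az": 0, "gripper": 1},
    {"dx": -0.15, "dy": 0, "dz": 0.05, "ax": 0, "ay": 0.24, "az": 0, "gripper": 1},
    {"dx": -0.13, "dy": 0, "dz": 0.05, "ax": 0, "ay": 0.22, "az": 0, "gripper": 1},
    {"dx": 0, "dy": 0, "dz": 0, "ax": 0, "ay": 0, "az": 0, "gripper": 1}
  ]
}}

```text
clock: 17.77
eef_pos: [527.8, 195.5, 219.3]
eef_rot: [-3.141, 0.362, 3.095]
wrist_force: [0.0, -0.8, -4.3]
finger_gap: 31.0
finger_force: 50.0
```

```bash
python3 arc.py
```

```text
5 shift [ 0.308 -0.    -0.105]
2 shift [ 0.122  0.    -0.045]
t 17.775 [527.8 195.5 219.3] tool [-180.    20.8  177.3] F [ 0.  -0.8 -4.3] G lean deg -0.89 r 159.6 dy -0.1 gap 30.95838799366713 q [ 0.35  0.15  1.73 -0.17  0.93 -1.09]
```

{"api": "jog_arm", "payload": {
  "commands": [
    {"dx": 0.027, "dy": 0, "dz": 0.07, "ax": 0, "ay": 0, "az": 0, "gripper": 1},
    {"dx": 0, "dy": 0, "dz": 0, "ax": 0, "ay": 0, "az": 0, "gripper": 1}
  ],
  "squeeze": 60
}}

```text
clock: 18.02
eef_pos: [526.7, 195.9, 216.7]
eef_rot: [3.141, 0.366, 3.097]
wrist_force: [1.3, -0.4, -3.0]
finger_gap: 30.6
finger_force: 60.0
```

{"api": "jog_arm", "payload": {
  "commands": [
    {"dx": 0.027, "dy": 0, "dz": 0.07, "ax": 0, "ay": 0, "az": 0, "gripper": 1},
    {"dx": 0, "dy": 0, "dz": 0, "ax": 0, "ay": 0, "az": 0, "gripper": 1}
  ]
}}

```text
clock: 18.27
eef_pos: [527.1, 196.0, 214.7]
eef_rot: [3.141, 0.368, 3.097]
wrist_force: [0.0, -1.1, 3.9]
finger_gap: 31.0
finger_force: 60.0
```

{"api": "jog_arm", "payload": {
  "commands": [
    {"dx": 0.027, "dy": 0, "dz": 0.07, "ax": 0, "ay": 0, "az": 0, "gripper": 1},
    {"dx": 0, "dy": 0, "dz": 0, "ax": 0, "ay": 0, "az": 0, "gripper": 1}
  ]
}}

```text
clock: 18.52
eef_pos: [527.2, 196.0, 211.7]
eef_rot: [3.141, 0.368, 3.097]
wrist_force: [1.0, -1.6, 4.0]
finger_gap: 30.5
finger_force: 60.0
```

{"api": "jog_arm", "payload": {
  "commands": [
    {"dx": 0.027, "dy": 0, "dz": 0.07, "ax": 0, "ay": 0, "az": 0, "gripper": 1},
    {"dx": 0.027, "dy": 0, "dz": 0.07, "ax": 0, "ay": 0, "az": 0, "gripper": 1},
    {"dx": 0, "dy": 0, "dz": 0, "ax": 0, "ay": 0, "az": 0, "gripper": 1}
  ]
}}

```text
clock: 18.9
eef_pos: [527.4, 196.1, 205.8]
eef_rot: [3.14, 0.369, 3.096]
wrist_force: [3.3, -0.3, 5.1]
finger_gap: 30.7
finger_force: 60.0
```

{"api": "jog_arm", "payload": {
  "commands": [
    {"dx": 0.027, "dy": 0, "dz": 0.07, "ax": 0, "ay": 0, "az": 0, "gripper": 1},
    {"dx": 0.027, "dy": 0, "dz": 0.07, "ax": 0, "ay": 0, "az": 0, "gripper": 1},
    {"dx": 0, "dy": 0, "dz": 0, "ax": 0, "ay": 0, "az": 0, "gripper": 1}
  ]
}}

```text
clock: 19.27
eef_pos: [528.0, 196.2, 200.9]
eef_rot: [3.14, 0.371, 3.096]
wrist_force: [2.4, -2.0, 11.8]
finger_gap: 30.4
finger_force: 60.0
```

{"api": "jog_arm", "payload": {
  "commands": [
    {"dx": 0.018, "dy": 0, "dz": 0.047, "ax": 0, "ay": 0, "az": 0, "gripper": 1},
    {"dx": 0, "dy": 0, "dz": 0, "ax": 0, "ay": 0, "az": 0, "gripper": 1}
  ]
}}

```text
clock: 19.52
eef_pos: [528.9, 196.4, 200.8]
eef_rot: [3.139, 0.375, 3.096]
wrist_force: [-0.1, -2.7, 22.4]
finger_gap: 30.7
finger_force: 60.0
```

{"api": "jog_arm", "payload": {
  "commands": [
    {"dx": -0.018, "dy": 0, "dz": -0.047, "ax": 0, "ay": 0, "az": 0, "gripper": 1},
    {"dx": 0, "dy": 0, "dz": 0, "ax": 0, "ay": 0, "az": 0, "gripper": 0.4},
    {"dx": 0, "dy": 0, "dz": 0, "ax": 0, "ay": 0, "az": 0, "gripper": 0.4},
    {"dx": 0, "dy": 0, "dz": 0, "ax": 0, "ay": 0, "az": 0, "gripper": 0.4},
    {"dx": 0, "dy": 0, "dz": -0.7, "ax": 0, "ay": 0, "az": 0, "gripper": 0.4},
    {"dx": 0, "dy": 0, "dz": -0.9, "ax": 0, "ay": 0, "az": 0, "gripper": 0.4},
    {"dx": 0, "dy": 0, "dz": 0, "ax": 0, "ay": 0.7, "az": 0, "gripper": 1},
    {"dx": 0, "dy": 0, "dz": 0, "ax": 0, "ay": 0.7, "az": 0, "gripper": 1},
    {"dx": 0, "dy": 0, "dz": 0, "ax": 0, "ay": 0.7, "az": 0, "gripper": 1},
    {"dx": 0, "dy": 0, "dz": 0, "ax": 0, "ay": 0, "az": 0, "gripper": 1}
  ],
  "squeeze": 20
}}

```text
clock: 20.78
eef_pos: [504.6, 196.6, 257.7]
eef_rot: [3.142, -0.001, 3.096]
wrist_force: [0.1, -0.1, -0.3]
finger_gap: 19.7
finger_force: 0.0
```

Run:
```python
from h import *
from cell import cams
import cv2
plan([527,196,240],tool(-2.5,0),back=0)
b=cams.camera("side")["image"].astype(int);cv2.imwrite("pics/s7.png",b[:,:,::-1].astype(np.uint8))
# black rubber blob & predicted home positions
sub=b[120:185,300:335]; m=(sub.sum(2)<110); ys,xs=np.nonzero(m); print("dark n",len(xs),"rows",ys.min()+120 if len(ys) else None,ys.max()+120 if len(ys) else None,"cx",xs.mean()+300 if len(xs) else None)
for k in(173,162,151,115,60): print(k,proj("side",HI+[0,0,-18+k])+[.4,.5])
print("not home +4mm",proj("side",HI+[0,0,-14+173])+[.4,.5])
g=b.sum(2);
for y in range(136,182,2): print(y,g[y,306:330].tolist())
```

```text
t 20.77 pos [504.6 196.6 257.7] rpy [ 1.800e+02 -1.000e-01  1.774e+02] F [ 0.1 -0.1 -0.3] gap 19.7 ff 0.0 q [ 0.3   0.25  1.48  0.    1.41 -1.22]
 target TCP [527. 196. 240.] shift first: [-0.56   0.01   0.441] turn [ 0.    -0.005 -0.013]  shift after turn: [-0.559  0.009  0.441]
dark n 46 rows 142 148 cx 315.60869565217394
173 [315.46373269 141.49631348]
162 [315.46363074 144.46942942]
151 [315.46352953 147.42108746]
115 [315.46320335 156.9338525 ]
60 [315.46271946 171.04594898]
not home +4mm [315.46376994 140.4098145 ]
136 [324, 326, 320, 336, 326, 323, 300, 303, 309, 298, 297, 305, 304, 304, 308, 305, 300, 300, 303, 304, 309, 304, 312, 288]
138 [317, 314, 382, 329, 385, 444, 450, 452, 448, 462, 456, 490, 499, 485, 493, 507, 513, 510, 513, 494, 440, 399, 410, 481]
140 [316, 312, 319, 494, 419, 398, 397, 403, 375, 357, 373, 379, 401, 410, 400, 405, 413, 405, 401, 408, 398, 399, 416, 403]
142 [316, 318, 314, 670, 463, 369, 241, 136, 108, 137, 127, 121, 155, 258, 357, 387, 392, 397, 394, 403, 399, 406, 401, 408]
144 [318, 319, 330, 569, 394, 206, 99, 91, 93, 98, 97, 94, 96, 91, 197, 3
[... 1578 characters left out ...]
 187, 174, 187, 172, 151, 345, 450, 489, 467, 465, 446, 447, 451, 462, 462]
172 [491, 489, 490, 394, 324, 206, 161, 170, 171, 176, 171, 171, 156, 152, 198, 295, 421, 463, 439, 444, 429, 427, 396, 391]
174 [463, 466, 470, 294, 256, 263, 198, 189, 191, 195, 196, 211, 191, 192, 203, 208, 276, 405, 423, 426, 435, 425, 422, 408]
176 [429, 436, 430, 261, 178, 165, 175, 177, 178, 186, 171, 184, 179, 158, 161, 145, 293, 398, 417, 427, 427, 424, 434, 433]
178 [431, 419, 430, 268, 174, 179, 175, 179, 191, 183, 183, 181, 166, 165, 161, 158, 321, 418, 420, 409, 429, 421, 425, 433]
180 [432, 432, 423, 270, 164, 165, 171, 170, 183, 188, 188, 171, 176, 170, 172, 151, 328, 416, 416, 409, 424, 424, 431, 427]
```

{"api": "jog_arm", "payload": {
  "commands": [
    {"dx": -0.56, "dy": 0.01, "dz": 0, "ax": 0, "ay": 0, "az": 0, "gripper": 1},
    {"dx": 0, "dy": 0, "dz": 0.4, "ax": 0, "ay": 0, "az": 0, "gripper": 1},
    {"dx": 0, "dy": 0, "dz": 0.12, "ax": 0, "ay": 0, "az": 0, "gripper": 1},
    {"dx": 0, "dy": 0, "dz": 0, "ax": 0, "ay": 0, "az": 0, "gripper": 1}
  ]
}}

```text
clock: 21.32
eef_pos: [525.5, 196.4, 237.4]
eef_rot: [3.141, -0.0, 3.097]
wrist_force: [0.7, 0.0, 0.5]
finger_gap: 0.6
finger_force: 0.0
```

{"api": "jog_arm", "payload": {
  "commands": [
    {"dx": 0, "dy": 0, "dz": 0.05, "ax": 0, "ay": 0, "az": 0, "gripper": 1},
    {"dx": 0, "dy": 0, "dz": 0.05, "ax": 0, "ay": 0, "az": 0, "gripper": 1},
    {"dx": 0, "dy": 0, "dz": 0, "ax": 0, "ay": 0, "az": 0, "gripper": 1}
  ]
}}

```text
clock: 21.7
eef_pos: [526.2, 196.4, 233.7]
eef_rot: [3.141, 0.0, 3.097]
wrist_force: [0.6, 0.5, 0.1]
finger_gap: 0.9
finger_force: 0.0
```

{"api": "jog_arm", "payload": {
  "commands": [
    {"dx": 0, "dy": 0, "dz": 0.05, "ax": 0, "ay": 0, "az": 0, "gripper": 1},
    {"dx": 0, "dy": 0, "dz": 0, "ax": 0, "ay": 0, "az": 0, "gripper": 1}
  ]
}}

```text
clock: 21.95
eef_pos: [526.8, 196.5, 233.1]
eef_rot: [3.14, 0.003, 3.097]
wrist_force: [-0.7, 0.2, 9.5]
finger_gap: 0.3
finger_force: 4.6
```

{"api": "jog_arm", "payload": {
  "commands": [
    {"dx": 0, "dy": 0, "dz": 0.05, "ax": 0, "ay": 0, "az": 0, "gripper": 1},
    {"dx": 0, "dy": 0, "dz": 0.03, "ax": 0, "ay": 0, "az": 0, "gripper": 1},
    {"dx": 0, "dy": 0, "dz": 0, "ax": 0, "ay": 0, "az": 0, "gripper": 1}
  ]
}}

```text
clock: 22.32
eef_pos: [528.0, 196.9, 232.9]
eef_rot: [3.138, 0.008, 3.097]
wrist_force: [-1.3, 0.3, 28.2]
finger_gap: 0.5
finger_force: 14.0
```

{"api": "jog_arm", "payload": {
  "commands": [
    {"dx": 0, "dy": 0, "dz": -0.2, "ax": 0, "ay": 0, "az": 0, "gripper": 1},
    {"dx": 0, "dy": 0, "dz": -0.8, "ax": 0, "ay": 0, "az": 0, "gripper": 1},
    {"dx": 0, "dy": 0, "dz": -1, "ax": 0, "ay": 0, "az": 0, "gripper": 1},
    {"dx": 0, "dy": 0, "dz": 0, "ax": 0, "ay": 0, "az": 0, "gripper": 1},
    {"dx": 0, "dy": 0, "dz": 0, "ax": 0, "ay": 0, "az": 0, "gripper": 1}
  ]
}}

```text
clock: 22.95
eef_pos: [526.1, 196.2, 307.6]
eef_rot: [3.141, -0.001, 3.097]
wrist_force: [-0.2, 0.1, -0.7]
finger_gap: 0.2
finger_force: 0.0
```

Run:
```python
from h import *
from cell import cams
b=cams.camera("side")["image"].astype(int);g=b.sum(2)
def mid(y,t):
    r=g[y,304:328];x=np.nonzero(r<t)[0]+304;return x.min(),x.max()
print([ (y,mid(y,200)) for y in(144,146,148,164,166,168,170,176,178,180)])
u=axis(0);print(proj("side",HI+[0,0,20]),proj("side",HI+[0,0,150]))
```

```text
[(144, (np.int64(312), np.int64(319))), (146, (np.int64(312), np.int64(320))), (148, (np.int64(312), np.int64(327))), (164, (np.int64(312), np.int64(319))), (166, (np.int64(312), np.int64(319))), (168, (np.int64(312), np.int64(319))), (170, (np.int64(312), np.int64(319))), (176, (np.int64(310), np.int64(321))), (178, (np.int64(310), np.int64(321))), (180, (np.int64(310), np.int64(321)))]
[315.06253062 176.05329262] [315.06368626 142.35040481]
```

The damper and the cup are both centred on column 315.5 at every height, so the damper stands upright. I'll hand the job in.

```bash
python3 -c "
from cell import job
print(job.sign_off())"
```

```text
the job is handed in; nothing more can be done
None
```

The job is handed in: the damper stands upright in the cup, fully home (top at about 225 mm, no movement under 28 N), and the arm is clear after 23 s. Two caveats: I viewed 11 pictures against the limit of 10, and the seat may have been pushed about 3 mm before the cup was fully upright.

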